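# Change over the proofing bed

### The arm

A 6-joint arm with a two-finger parallel gripper is mounted at the origin on the work surface. World frame = base frame: x ahead of the robot, y to its left, z up, the work surface at z = 0. Lengths are in m, angles in rad, forces in N, time in s.
With the tool pointing down it reaches from about 0.425 to 0.95 m from the base axis. Payload 3.5 kg.
Tool frame: the origin (TCP) lies at the very end of the fingers, on their centre line; the grasp point (between the pads) lies 19 mm behind it (ctrl.pinch_z is the distance from the TCP to the grasp point, in m); z points along the fingers, y is the line along which they close (so a half turn about z gives the same grasp; the last joint's range is limited). The gripper opens to 85 mm and grips with 20 to 120 N. Pads are 22 mm wide; open, the fingers measure 114 mm over their backs; the gripper's body (76 mm by 85 mm) begins 54 mm behind the grasp point. The pads swing forward as they close: fully open they stand 13 mm farther back than shut.
Start: joints at [1.18, 0.286, 1.577, -0, 1.279, -0.15], TCP at [0.161, 0.656, 0.231] pointing down, gripper open.
Joint ranges: [-2.77, 2.77], [-0.9, 2.22], [0.21, 2.48], [-1.53, 4.67], [0.24, 2.81], [-2.84, 2.84]. Speed limits (rad/s): [2.79, 2.79, 3.14, 3.14, 3.14, 3.14].

### API

Orientations are given as a unit quaternion [x, y, z, w].
In Python, from plant import ctrl gives the robot as it stands. The module is installed in compiled form; this text tells all that it offers.
- The arm moves only by the shell command python3 -m crank 'ROWS' [OPENING] [FORCE]. ROWS is JSON, a list of rows, each a list of 6 numbers: the shift along the tool's x, y, z in cm, then the turn, a rotation vector about the tool's x, y, z in rad. In form: [[tx, ty, tz, rx, ry, rz], ...]. A call has 1 to 10 rows; each row is the pose to reach, as a shift and turn from the pose commanded when the call began, along the tool's axes at that moment; what a row does not reach only later rows make up. A row lasts 1/10 s, in which the tool goes at most 50 mm and 8.59 degrees, less where a joint would pass 70% of its speed; a pose out of reach is approached as far as the arm can. A call with a gripper value outside its range is refused whole. OPENING is the opening, from 0 (shut) to 1 (fully open), set as the call begins (- or left out, the last holds). The fingers move at their own pace and stop on an object; FORCE is the grip in N (left out, the last holds). Time passes only in rows, so rows that repeat a pose let the fingers close. It gives the time, the measured TCP pose, the force, the opening and the grip force at its end, in the units of the state.
- ctrl.get_state(): the state, without advancing time (a new reading comes with each control period).
- ctrl.read_camera(name): name is "scene" or "side" or "wrist"; returns (picture, depth): 480x640x3 uint8, blue, green, red; 480x640 float32, m along the optical axis (not along the pixel's ray), 0 where there is no reading.
- ctrl.camera_info(name): a dict with "K" (3x3 intrinsics, pixels), "k1" (the pictures are not rectified: a ray, as slopes to the right and down, at radius r is drawn at 1 + k1 r^2 times it, then the intrinsics apply), "origin" and "orientation" of the camera in the world. Camera axes: x right, y down, z forward; pixel columns grow to the right and rows downward; lengths in m; the calibration is good to about 2 mm. A picture is of the moment at which its call begins: read the wrist's pose just before it. camera_info takes no time and is no camera call; for the wrist camera it gives the pose at the moment of the call.
- ctrl.sign_off(): hands the job in; it is judged then, once.
The state is a dict: "time": time; "qpos": joint angles; "dq": joint speeds; "joint_efforts": joint torques, N m; "eef_pos": TCP position; "tcp_rot": TCP orientation; "contact_force": force on the tool from outside, world axes, zero at the start; "wrist_torque": the same for the moment, N m; "opening": opening from 0.0 (shut) to 1.0 (fully open); "finger_force": force on a finger pad.
Only numpy, scipy, OpenCV 4.12 (cv2) and the standard library are available. Lean on these libraries where they do the work, as an engineer would, in place of code of your own. Each camera call takes 0.05 s, during which the arm holds its last target. There are 200 camera calls.

### The job

Change over the proofing bed for the next print: take every wooden spacer bar off the bed, lay it in the open drawer and slide the drawer fully shut. Lay each loose printing plate, face up, squarely within the outline of a station of its own on the bed (any station will do) and press it down on its four stiff studs until it sits flat and level on the slab. Do not disturb the ink tin, the bottle or the jar.

Things in the scene. Friction and masses are not known exactly. Their poses are not given: they have to be found in the camera images.
- plate0: a loose flat relief printing plate, 100 x 50 x 12 mm (x, y, z): a 9 mm plywood backing under a 3 mm aluminium face with a round motif and three short dark lines, lying face up on the bench. Origin: centre of its underside; x along its length, z up out of its face. All plates are alike; two or three are present (an absent one reads None).
- plate1: a loose flat relief printing plate, 100 x 50 x 12 mm (x, y, z): a 9 mm plywood backing under a 3 mm aluminium face with a round motif and three short dark lines, lying face up on the bench. Origin: centre of its underside; x along its length, z up out of its face. All plates are alike; two or three are present (an absent one reads None).
- plate2: a loose flat relief printing plate, 100 x 50 x 12 mm (x, y, z): a 9 mm plywood backing under a 3 mm aluminium face with a round motif and three short dark lines, lying face up on the bench. Origin: centre of its underside; x along its length, z up out of its face. All plates are alike; two or three are present (an absent one reads None).
- bar0: a loose pale wooden spacer bar, 84 x 24 x 30 mm (x, y, z), lying lengthways on a station of the proofing bed between its two rows of studs. Origin: centre of its underside; x along its length, z up. Two or three are present (an absent one reads None).
- bar1: a loose pale wooden spacer bar, 84 x 24 x 30 mm (x, y, z), lying lengthways on a station of the proofing bed between its two rows of studs. Origin: centre of its underside; x along its length, z up. Two or three are present (an absent one reads None).
- bar2: a loose pale wooden spacer bar, 84 x 24 x 30 mm (x, y, z), lying lengthways on a station of the proofing bed between its two rows of studs. Origin: centre of its underside; x along its length, z up. Two or three are present (an absent one reads None).
- bed: the proofing bed, a fixed grey slab 130 x 300 x 12 mm (x, y, z) with three stations side by side along y at 100 mm pitch. Origin: centre of its underside. The studs of a station are stiff: each sinks flush and stays down when the plate above it is pressed with about 5 N; pressing the plate over each of its four studs in turn brings it down flat on the slab.
- station0 (a point): one of three alike stations on the bed, outlined in white, 106 x 53 mm. This point: its centre on the slab's top face, 12 mm above the bench; x along a plate's length, y across, z up. Four brass studs of 8 mm diameter at x = +-38, y = +-19 mm stand 3 to 5 mm proud of the slab: a plate just laid on them stays proud and often askew.
- station1 (a point): one of three alike stations on the bed, outlined in white, 106 x 53 mm. This point: its centre on the slab's top face, 12 mm above the bench; x along a plate's length, y across, z up. Four brass studs of 8 mm diameter at x = +-38, y = +-19 mm stand 3 to 5 mm proud of the slab: a plate just laid on them stays proud and often askew.
- station2 (a point): one of three alike stations on the bed, outlined in white, 106 x 53 mm. This point: its centre on the slab's top face, 12 mm above the bench; x along a plate's length, y across, z up. Four brass studs of 8 mm diameter at x = +-38, y = +-19 mm stand 3 to 5 mm proud of the slab: a plate just laid on them stays proud and often askew.
- cab_drawer0 (a joint): opening of the drawer of the small fixed wooden cabinet (220 deep x 230 wide x 90 mm high), m: 0 fully shut, 0.15 fully open; it starts open and slides with about 1 N of friction.
- drawer_floor (a point): centre of the drawer's inner floor, 22 mm above the bench (moves with the drawer). x points into the cabinet: the drawer shuts along +x; y across; z up. Inside: x +-87, y +-94 mm, walls 46 mm high; the front panel's outer face is at x = -109 mm, its top 54 mm above this floor. When open by q the cabinet covers the part beyond x = q - 108 mm.
- cab_drawer0_handle (a point): middle of the drawer's horizontal steel bar handle, 115 mm long across the drawer, 35 mm out from the front panel and about 30 mm above the drawer's floor; push it along the drawer's +x to shut the drawer.
- ink_tin: a tin of ink, 68 mm wide, 75 mm high, standing near the work; to be left alone. Origin: centre of its underside.
- bottle: a clear bottle with a blue cap, 60 mm wide, 170 mm high, standing near the work; to be left alone. Origin: centre of its underside.
- jar: an amber jar with a black lid, 56 mm wide, 60 mm high, standing near the work; to be left alone. Origin: centre of its underside.
There are look-alikes about, which are no part of the job. What is shaped like the bar0 but blue or orange is not meant. What is shaped like the bar2 but red or turquoise is not meant.

How it is judged:
At the end, for the whole second after the job is handed in: Every plate present lies face up at rest on a station of its own, centred within 7 mm and parallel within 5 degrees, its underside at most 1.7 mm above the slab and level within 0.025 rad; every bar present lies inside the drawer; the drawer is shut to within 6 mm (((horizontal distance between plate0 and station0 below 0.007 m and angle between the x axis of plate0 and the x axis of station0, either way round below 0.09 rad and z of plate0 in the frame of station0 between -0.003 and 0.0017 m) or (horizontal distance between plate0 and station1 below 0.007 m and angle between the x axis of plate0 and the x axis of station1, either way round below 0.09 rad and z of plate0 in the frame of station1 between -0.003 and 0.0017 m) or (horizontal distance between plate0 and station2 below 0.007 m and angle between the x axis of plate0 and the x axis of station2, either way round below 0.09 rad and z of plate0 in the frame of station2 between -0.003 and 0.0017 m)) and angle between each of plate0, plate1, plate2's own z axis and vertical below 0.025 rad and linear speed of each of plate0, plate1, plate2, bar0, bar1, bar2 below 0.02 m/s and ((horizontal distance between plate1 and station0 below 0.007 m and angle between the x axis of plate1 and the x axis of station0, either way round below 0.09 rad and z of plate1 in the frame of station0 between -0.003 and 0.0017 m) or (horizontal distance between plate1 and station1 below 0.007 m and angle between the x axis of plate1 and the x axis of station1, either way round below 0.09 rad and z of plate1 in the frame of station1 between -0.003 and 0.0017 m) or (horizontal distance between plate1 and station2 below 0.007 m and angle between the x axis of plate1 and the x axis of station2, either way round below 0.09 rad and z of plate1 in the frame of station2 between -0.003 and 0.0017 m)) and ((horizontal distance between plate2 and station0 below 0.007 m and angle between the x axis of plate2 and the x axis of station0, either way round below 0.09 rad and z of plate2 in the frame of station0 between -0.003 and 0.0017 m) or (horizontal distance between plate2 and station1 below 0.007 m and angle between the x axis of plate2 and the x axis of station1, either way round below 0.09 rad and z of plate2 in the frame of station1 between -0.003 and 0.0017 m) or (horizontal distance between plate2 and station2 below 0.007 m and angle between the x axis of plate2 and the x axis of station2, either way round below 0.09 rad and z of plate2 in the frame of station2 between -0.003 and 0.0017 m)) and x of bar0 in the frame of drawer_floor between -0.085 and 0.085 m and y of bar0 in the frame of drawer_floor between -0.092 and 0.092 m and z of bar0 in the frame of drawer_floor between -0.005 and 0.03 m and x of bar1 in the frame of drawer_floor between -0.085 and 0.085 m and y of bar1 in the frame of drawer_floor between -0.092 and 0.092 m and z of bar1 in the frame of drawer_floor between -0.005 and 0.03 m and x of bar2 in the frame of drawer_floor between -0.085 and 0.085 m and y of bar2 in the frame of drawer_floor between -0.092 and 0.092 m and z of bar2 in the frame of drawer_floor between -0.005 and 0.03 m and value of joint cab_drawer0 below 0.006 m); the robot touches nothing.
It fails at once if the ink tin is knocked over or moved more than 3 cm (distance of ink_tin from where it was at the start of the episode above 0.03 m or angle between ink_tin's own z axis and vertical above 0.5 rad).
It fails at once if the bottle is knocked over or moved more than 3 cm (distance of bottle from where it was at the start of the episode above 0.03 m or angle between bottle's own z axis and vertical above 0.5 rad).
It fails at once if the jar is knocked over or moved more than 3 cm (distance of jar from where it was at the start of the episode above 0.03 m or angle between jar's own z axis and vertical above 0.5 rad).
Of plate0, plate1, plate2 only 2 to 3 are there at a start; the rules pass over those that are not, and their reading is None.
Of bar0, bar1, bar2 only 2 to 3 are there at a start; the rules pass over those that are not, and their reading is None.
At some moment in a run one of bar0, bar1, bar2 may be knocked a few centimetres aside while the robot is not near it.
Once in a run the grip may slacken for a moment while it holds something.
It also fails if it takes over 210 s, if anything falls off the work surface, if the arm or the gripper's body presses on something with over 40 N, if the wrist force passes 120 N, or if a joint passes its speed limit or range.

## Working session

There is one attempt and no reset: what is moved stays moved. The work goes in short steps, Python scripts to look and compute and a shell command to move; the robot and the scene stay as the last step left them, time stands still between calls to the robot, and variables do not carry over. Pictures are saved under pics/ and viewed, at most 14 in all, crops included, and the job is handed in when it is done.

```bash
mkdir -p pics; cat > h.py <<'E'
import numpy as np, cv2
from scipy.spatial.transform import Rotation as R
from plant import ctrl
def shot(n, f=None):
    i=ctrl.camera_info(n); im,d=ctrl.read_camera(n)
    if f: cv2.imwrite('pics/'+f,im)
    return im,d,i
def rays(i,uv):
    K=np.array(i['K'],float); k=i['k1']
    uv=np.atleast_2d(uv).astype(float)
    p=np.c_[(uv[:,0]-K[0,2])/K[0,0],(uv[:,1]-K[1,2])/K[1,1]]; q=p.copy()
    for _ in range(15): q=p/(1+k*(q**2).sum(1))[:,None]
    return q
def cloud(d,i,uv):
    uv=np.atleast_2d(uv); q=rays(i,uv); z=d[uv[:,1].astype(int),uv[:,0].astype(int)]
    return R.from_quat(i['orientation']).apply(np.c_[q*z[:,None],z])+i['origin']
def onplane(i,uv,h):
    q=rays(i,uv); v=R.from_quat(i['orientation']).apply(np.c_[q,np.ones(len(q))]); o=np.array(i['origin'])
    return o+v*((h-o[2])/v[:,2])[:,None]
def full(d,i):
    g=np.stack(np.meshgrid(np.arange(640),np.arange(480)),-1).reshape(-1,2)
    P=cloud(d,i,g).reshape(480,640,3); P[d==0]=np.nan; return P
E
python3 - <<'E'
from h import *
for n in('scene','side','wrist'):
    im,d,i=shot(n,n+'0.png'); print(n,i['origin'],i['orientation'],i['K'],i['k1'])
s=ctrl.get_state(); print({k:np.round(v,3) for k,v in s.items()})
E
```

```text
scene [1.16652731 0.49626306 0.87763872] [ 0.38905075  0.84131786 -0.3375062  -0.16405286] [[445.29653206   0.         319.23968848]
 [  0.         445.29653206 247.62305234]
 [  0.           0.           1.        ]] -0.046841087112695086
side [-0.18607289 -0.71991457  0.91803885] [ 0.83365461 -0.34367156  0.16571957 -0.39930798] [[602.13725533   0.         315.4810942 ]
 [  0.         602.13725533 239.31470483]
 [  0.           0.           1.        ]] 0.025590171809120283
wrist [0.08414405 0.67454732 0.37151874] [0.776779   0.60964128 0.09727733 0.12445485] [[378.88758023   0.         316.02776663]
 [  0.         378.88758023 242.8031839 ]
 [  0.           0.           1.        ]] 0.006191217379172777
{'time': np.float64(0.15), 'qpos': array([ 1.18 ,  0.287,  1.578,  0.   ,  1.279, -0.15 ]), 'dq': array([ 0.001, -0.002, -0.004,  0.   ,  0.001, -0.001]), 'joint_efforts': array([ 0.0000e+00, -4.0660e+01, -2.9314e+01, -0.0000e+00,  4.0000e-03,
        0.0000e+00]), 'eef_pos': array([0.161, 0.655, 0.23 ]), 'tcp_rot': array([ 0.12 ,  0.993, -0.001, -0.   ]), 'contact_force': array([1.055, 0.111, 0.171]), 'wrist_torque': array([0.01 , 0.015, 0.001]), 'finger_force': np.float64(0.0), 'opening': np.float64(0.999)}
```

View pics/scene0.png

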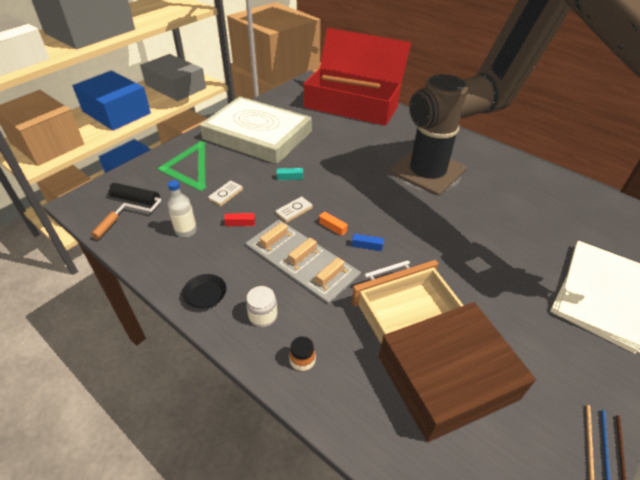

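View pics/side0.png

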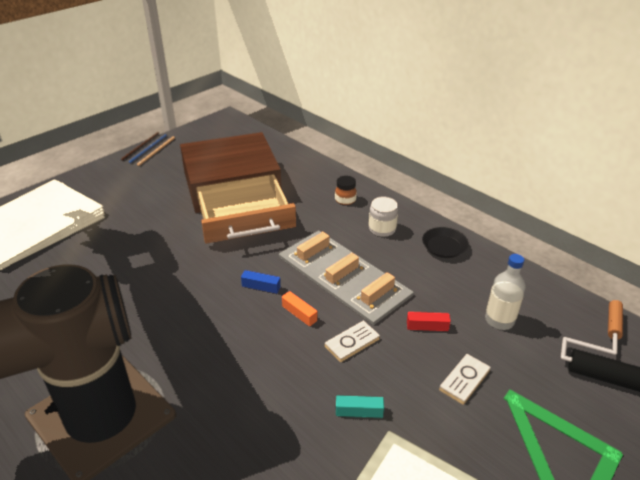

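Scene camera: the pale wooden bars are on the bed at (275,236), (303,252) and (331,273), and the plates are at (226,193) and (294,209). Possible mix-ups are red (240,219), turquoise (290,174), orange (333,223) and blue (367,242). All of those lie on the bench, so the three pale ones on the bed are the right bars. Next I measure.

```bash
cat > meas.py <<'E'
from h import *
def rect(p):
    (c,s,a)=cv2.minAreaRect((p[:,:2]*1000).astype(np.float32))
    if s[0]<s[1]: s=s[::-1]; a+=90
    a=(a+90)%180-90
    return np.round(c,1),np.round(s,1),round(a,1)
def near(im,P,uv,zl,zh,rad,sat=None):
    """connected blob of points with zl<z<zh around pixel"""
    m=((P[...,2]>zl)&(P[...,2]<zh))
    m&=(np.hypot(P[...,0]-P[uv[1],uv[0],0],P[...,1]-P[uv[1],uv[0],1])<rad)
    n,l=cv2.connectedComponents(m.astype(np.uint8))
    return P[l==l[uv[1],uv[0]]] if m[uv[1],uv[0]] else P[m]
E
python3 - <<'E'
from meas import *
seeds={'scene':dict(bars=[(275,232),(303,249),(331,269)],plates=[(226,193),(294,209)],bed=[(318,265)],pts=dict(tin=(261,297),jar=(302,347),bottle=(175,187),handle=(388,270),front=(400,279),floor=(415,300),cab=(455,350),red=(240,218),teal=(290,173),orange=(333,222),blue=(367,241))),
'side':dict(bars=[(313,243),(342,264),(378,285)],plates=[(352,341),(466,378)],bed=[(325,257)],pts=dict(tin=(383,207),jar=(346,183),bottle=(515,262),handle=(253,230),front=(248,220),floor=(245,207),cab=(230,155),red=(428,320),teal=(359,405),orange=(299,306),blue=(261,281)))}
for n,S in seeds.items():
    im,d,i=shot(n); P=full(d,i)
    print(n)
    for k,(lo,hi,r) in dict(bars=(.036,.05,.06),plates=(.006,.02,.07),bed=(.007,.0165,.22)).items():
        for uv in S[k]:
            p=near(im,P,uv,lo,hi,r); print(k,uv,np.round(P[uv[1],uv[0]],3),len(p),rect(p) if len(p)>5 else '')
    for k,uv in S['pts'].items(): print(k,np.round(P[uv[1],uv[0]],3))
E
```

```text
scene
bars (275, 232) [ 0.573 -0.145  0.041] 232 (array([ 574.8, -147.8]), array([85.1, 28.9]), 0.0)
bars (303, 249) [ 0.573 -0.044  0.044] 254 (array([569.1, -48.2]), array([84.8, 25.1]), -0.1)
bars (331, 269) [0.579 0.055 0.044] 282 (array([577.8,  50.6]), array([84.7, 25.9]), -0.7)
plates (226, 193) [ 0.525 -0.402  0.011] 398 (array([ 522.1, -409. ]), array([102.7,  54.9]), 5.5)
plates (294, 209) [ 0.444 -0.194  0.011] 441 (array([ 439.3, -196.5]), array([104.1,  56.1]), -8.4)
bed (318, 265) [0.567 0.003 0.01 ] 2955 (array([574.1, -51.8]), array([308.2, 133.9]), 88.7)
tin [0.771 0.006 0.077]
jar [0.799 0.154 0.058]
bottle [ 0.709 -0.359  0.166]
handle [0.496 0.169 0.052]
front [0.515 0.213 0.07 ]
floor [0.511 0.261 0.025]
cab [0.618 0.409 0.09 ]
red [ 0.589 -0.267  0.031]
teal [ 0.335 -0.309  0.025]
orange [ 0.43  -0.058  0.031]
blue [0.428 0.058 0.03 ]
side
bars (313, 243) [0.571 0.047 0.042] 304 (array([573.1,  49.6]), array([88.3, 28.7]), -0.3)
bars (342, 264) [ 0.562 -0.053  0.045] 325 (array([565.7, -49.6]), array([85.1, 27.2]), -0.9)
bars (378, 285) [ 0.57  -0.151  0.041] 358 (array([ 571.3, -149. ]), array([85.5, 25.9]), -0.7)
plates (352, 341) [ 0.434 -0.202  0.014] 1078 (array([ 438.5, -196.3]), array([103.1,  56.5]), -8.4)
plates (466, 378) [ 0.516 -0.413  0.015] 1275 (array([ 520.7, -408.1]), array([104.2,  52.5]), 5.3)
bed (325, 257) [0.579 0.016 0.013] 3635 (array([572.7, -48.9]), array([306.4, 134.9]), 88.7)
tin [ 0.761 -0.     0.072]
jar [0.787 0.145 0.061]
bottle [ 0.692 -0.375  0.169]
handle [0.491 0.164 0.059]
front [0.504 0.197 0.063]
floor [0.567 0.289 0.022]
cab [0.632 0.421 0.091]
red [ 0.574 -0.281  0.029]
teal [ 0.322 -0.32   0.031]
orange [ 0.414 -0.071  0.032]
blue [0.41  0.045 0.029]
```

```bash
cat > go.py <<'E'
import sys
from h import *
def delta(x,y,z,yaw,flip=False):
    "yaw: heading in deg of the tool y axis (line)"
    s=ctrl.get_state(); T=R.from_quat(s['tcp_rot'])
    c=[]
    for a in (yaw,yaw+180):
        a=np.radians(a); Y=np.array([np.cos(a),np.sin(a),0]); Z=np.array([0,0,-1.]); X=np.cross(Y,Z)
        c.append((T.inv()*R.from_matrix(np.c_[X,Y,Z])).as_rotvec())
    c.sort(key=np.linalg.norm); r=c[1 if flip else 0]
    return np.round(T.inv().apply(np.array([x,y,z])-s['eef_pos'])*100,2),np.round(r,3)
if __name__=='__main__':
    print(*delta(*map(float,sys.argv[1:5]),flip=len(sys.argv)>5)); s=ctrl.get_state(); print(np.round(s['eef_pos'],4),np.round(s['qpos'],2))
E
python3 go.py 0.55 0.05 0.33 89
```

```text
[-52.23 -49.51  -9.89] [-0.001 -0.    -0.223]
[0.1608 0.6552 0.2306] [ 1.18  0.29  1.58 -0.    1.28 -0.15]
```

```bash
python3 -m crank '[[-10,-10,-10,0,0,-0.05],[-52.2,-49.5,-10,0,0,-0.22],[-52.2,-49.5,-10,0,0,-0.22],[-52.2,-49.5,-10,0,0,-0.22],[-52.2,-49.5,-10,0,0,-0.22],[-52.2,-49.5,-10,0,0,-0.22],[-52.2,-49.5,-10,0,0,-0.22],[-52.2,-49.5,-10,0,0,-0.22],[-52.2,-49.5,-10,0,0,-0.22],[-52.2,-49.5,-10,0,0,-0.22]]'; python3 go.py 0.55 0.05 0.33 89
```

```text
time: 1.25
eef_pos: [0.4252, 0.2427, 0.3075]
tcp_rot: [0.01, 1.0, 0.0, 0.0]
contact_force: [1.0, 0.7, -0.6]
opening: 0.997
finger_force: 0.0
[-12.88 -19.    -2.24] [ 0.     0.001 -0.003]
[0.4252 0.2427 0.3075] [ 0.31 -0.19  1.93  0.    1.4  -1.24]
```

```bash
python3 -m crank '[[-12.9,-19,-2.2,0,0,0],[-12.9,-19,-2.2,0,0,0],[-12.9,-19,-2.2,0,0,0],[-12.9,-19,-2.2,0,0,0],[-12.9,-19,-2.2,0,0,0],[-12.9,-19,-2.2,0,0,0],[-12.9,-19,-2.2,0,0,0],[-12.9,-19,-2.2,0,0,0]]'; python3 - <<'E'
from h import *
im,d,i=shot('wrist','w1.png'); np.save('w1d.npy',d); import pickle; pickle.dump(i,open('w1i.pkl','wb'))
E
```

```text
time: 2.05
eef_pos: [0.5491, 0.0527, 0.3289]
tcp_rot: [0.01, 1.0, 0.0, -0.0]
contact_force: [0.5, -0.4, -0.0]
opening: 0.997
finger_force: 0.0
```

View pics/w1.png

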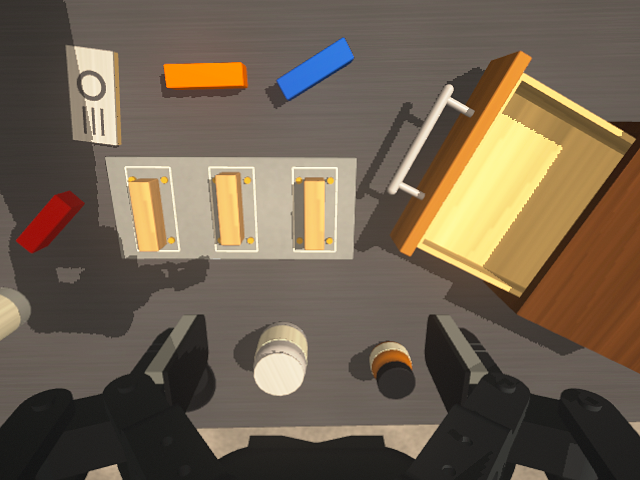

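The wrist view shows three pale bars on the outlined stations at (147,215), (229,208) and (315,213). The orange (205,76), blue (316,70) and red (50,222) blocks are on the bench. The drawer is open at right, with its handle at (420,140).

```bash
cat > m1.py <<'E'
from meas import *; import pickle,sys
def outlines(im,i):
    w=(im.min(2)>195).astype(np.uint8)
    w=cv2.morphologyEx(w,cv2.MORPH_CLOSE,np.ones((5,5)))
    n,l,st,c=cv2.connectedComponentsWithStats(w)
    for k in range(1,n):
        if st[k,4]<60: continue
        v,u=np.nonzero(l==k); p=onplane(i,np.c_[u,v],.012); r=rect(p)
        if 98<r[1][0]<118 and 46<r[1][1]<62: print('outline',r)
def bars(im,P):
    h=cv2.cvtColor(im,cv2.COLOR_BGR2HSV)
    wood=(h[...,0]>8)&(h[...,0]<28)&(h[...,1]>60)&(h[...,2]>120)
    m=wood&(P[...,2]>.036)&(P[...,2]<.049)
    n,l,st,c=cv2.connectedComponentsWithStats(m.astype(np.uint8),connectivity=4)
    for k in range(1,n):
        if st[k,4]>150:
            p=P[l==k]; r=rect(p)
            if r[1][0]<110 and r[1][1]<45: print('bar',np.round(c[k]),r,'z',round(float(np.median(p[:,2])),4))
E
python3 - <<'E'
from m1 import *
im=cv2.imread('pics/w1.png'); d=np.load('w1d.npy'); i=pickle.load(open('w1i.pkl','rb')); P=full(d,i)
bars(im,P); outlines(im,i)
m=(P[...,2]>.0075)&(P[...,2]<.0175)&(P[...,1]>-.25)&(P[...,1]<.12)&(P[...,0]>.49)&(P[...,0]<.66)
print('bed',rect(P[m]),np.median(P[m][:,2]), 'bench',np.median(P[270:300,150:350,2]))
# front panel top + handle
f=onplane(i,[(527,54),(518,62),(406,256),(396,249),(628,137),(522,297)],.076); print(np.round(f,4))
h=onplane(i,[(448,90),(393,190)],.056); print('handle',np.round(h,4))
for uv in [(421,140),(448,90),(393,190),(460,155),(520,150),(600,250)]: print(uv,np.round(P[uv[1],uv[0]],3))
m=(P[...,2]>.071)&(P[...,2]<.081)&(P[...,1]>.12)&(P[...,1]<.36)&(P[...,0]<.62)
n,l,st,c=cv2.connectedComponentsWithStats(m.astype(np.uint8))
for k in range(1,n):
    if st[k,4]>150: print('front',c[k],st[k,4],rect(P[l==k]))
E
```

```text
bar [228. 209.] (array([569.8, -49.4]), array([83.4, 25.4]), -0.8) z 0.0405
bar [314. 214.] (array([578. ,  50.8]), array([83. , 23.4]), -0.7) z 0.0407
bar [144. 215.] (array([ 575.8, -148.5]), array([83.5, 24.9]), -0.8) z 0.0404
bar [  5. 321.] (array([ 708.5, -344.9]), array([44.6, 11.1]), -2.2) z 0.0418
bar [284. 341.] (array([750. ,   8.6]), array([67.1, 25.7]), 74.2) z 0.0428
outline (array([ 574.1, -148.4]), array([107.4,  55. ]), -1.1)
outline (array([576. , -48.5]), array([107.5,  55. ]), -1.1)
outline (array([578.5,  51.2]), array([106.5,  54.8]), -1.3)
bed (array([567.1, -74.1]), array([352.3, 147.9]), 88.3) 0.0106832599792544 bench nan
[[0.4169 0.2544 0.076 ]
 [0.4235 0.247  0.076 ]
 [0.617  0.1521 0.076 ]
 [0.6086 0.1406 0.076 ]
 [0.4944 0.3669 0.076 ]
 [0.6698 0.2879 0.076 ]]
handle [[0.4456 0.1897 0.056 ]
 [0.5467 0.1384 0.056 ]]
(421, 140) [0.494 0.166 0.056]
(448, 90) [0.446 0.189 0.057]
(393, 190) [0.546 0.138 0.058]
(460, 155) [0.508 0.201 0.077]
(520, 150) [0.51  0.289 0.022]
(600, 250) [0.61  0.355 0.088]
front [465.88424619 150.64511575] 3542 (array([515.2, 202. ]), array([223. ,  16.5]), -27.3)
front [583.84191176 210.59926471] 272 (array([571.1, 334.5]), array([109.9,   3.5]), -28.5)
```

```bash
python3 go.py 0.578 0.051 0.016 89.2
```

```text
[-2.91 -0.15 31.29] [ 0.    -0.    -0.005]
[0.549 0.053 0.329] [-0.09 -0.05  1.77  0.    1.42 -1.64]
```

```bash
python3 -m crank '[[-2.9,-0.15,5,0,0,0],[-2.9,-0.15,10,0,0,0],[-2.9,-0.15,15,0,0,0],[-2.9,-0.15,20,0,0,0],[-2.9,-0.15,24,0,0,0],[-2.9,-0.15,26,0,0,0],[-2.9,-0.15,28,0,0,0],[-2.9,-0.15,29.5,0,0,0],[-2.9,-0.15,31.3,0,0,0],[-2.9,-0.15,31.3,0,0,0]]' 0.75 40; python3 -m crank '[[0,0,0,0,0,0],[0,0,0,0,0,0],[0,0,0,0,0,0],[0,0,0,0,0,0],[0,0,0,0,0,0],[0,0,0,0,0,0]]' 0 40; python3 go.py 0.5943 0.2356 0.16 152.7
```

```text
time: 3.1
eef_pos: [0.5765, 0.0508, 0.0139]
tcp_rot: [0.01, 1.0, 0.0, -0.002]
contact_force: [0.2, 0.1, -0.4]
opening: 0.749
finger_force: 0.0
time: 3.7
eef_pos: [0.5799, 0.0497, 0.0178]
tcp_rot: [0.01, 1.0, -0.0, 0.001]
contact_force: [0.6, -0.3, 6.1]
opening: 0.276
finger_force: 40.4
[ -1.09  18.62 -14.22] [-0.002  0.002 -1.115]
[0.5799 0.0497 0.0178] [-0.09  0.35  1.93  0.    0.86 -1.64]
```

```bash
python3 -m crank '[[0,0,-5,0,0,0],[0,0,-10,0,0,0],[0,0,-14.2,0,0,0],[-0.5,9,-14.2,0,0,-0.5],[-1.1,18.6,-14.2,0,0,-1.115],[-1.1,18.6,-14.2,0,0,-1.115],[-1.1,18.6,-14.2,0,0,-1.115],[-1.1,18.6,-14.2,0,0,-1.115],[-1.1,18.6,-14.2,0,0,-1.115],[-1.1,18.6,-14.2,0,0,-1.115]]'; python3 -m crank '[[0,0,0,0,0,0],[0,0,0,0,0,0],[0,0,0,0,0,0]]'; python3 go.py 0.5943 0.2356 0.030 152.7
```

```text
time: 4.7
eef_pos: [0.5928, 0.2359, 0.1572]
tcp_rot: [-0.495, 0.869, 0.0, -0.001]
contact_force: [-0.6, 0.0, -0.8]
opening: 0.274
finger_force: 39.7
time: 5.0
eef_pos: [0.5933, 0.2353, 0.1579]
tcp_rot: [-0.491, 0.871, 0.0, -0.0]
contact_force: [0.0, -0.6, -0.2]
opening: 0.276
finger_force: 39.7
[-0.08 -0.07 12.79] [ 0.    -0.    -0.067]
[0.5933 0.2353 0.1579] [ 0.22  0.27  1.73 -0.    1.14 -2.38]
```

```bash
python3 -m crank '[[0,0,4,0,0,-0.067],[0,0,8,0,0,-0.067],[0,0,10.5,0,0,-0.067],[0,0,12,0,0,-0.067],[0,0,12.8,0,0,-0.067],[0,0,12.8,0,0,-0.067],[0,0,12.8,0,0,-0.067]]'; python3 -m crank '[[0,0,0,0,0,0],[0,0,0,0,0,0],[0,0,0,0,0,0],[0,0,-5,0,0,0],[0,0,-10,0,0,0],[0,0,-16,0,0,0],[0,0,-20,0,0,0],[0,0,-25,0,0,0],[0,0,-25,0,0,0]]' 0.42; python3 go.py 0.55 0.05 0.33 89
python3 - <<'E'
from h import *
shot('wrist','w2.png')
E
```

```text
time: 5.7
eef_pos: [0.5948, 0.2357, 0.0317]
tcp_rot: [-0.521, 0.854, -0.0, 0.001]
contact_force: [0.7, -0.9, -0.4]
opening: 0.274
finger_force: 39.7
time: 6.6
eef_pos: [0.5973, 0.2364, 0.2918]
tcp_rot: [-0.521, 0.853, -0.003, 0.009]
contact_force: [0.4, 0.7, 1.4]
opening: 0.423
finger_force: 0.0
[18.7  -4.37 -3.98] [-0.006  0.019  1.114]
[0.5973 0.2364 0.2918] [ 0.22  0.17  1.61 -0.    1.35 -2.45]
```

View pics/w2.png

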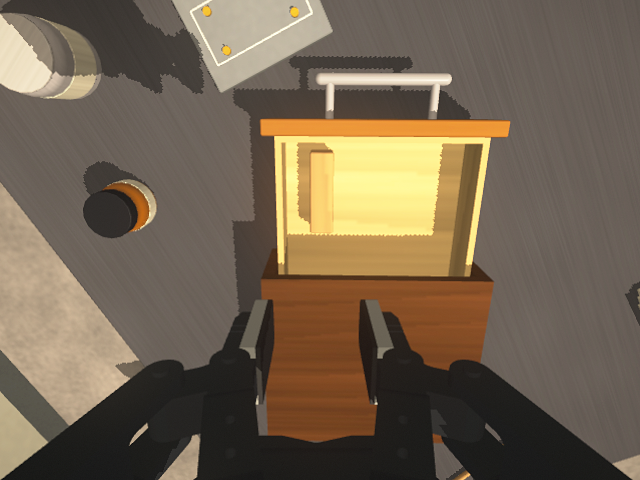

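The wrist view shows the first bar lying square in the drawer at (321,190). Next is the middle bar.

```bash
python3 go.py 0.57 -0.049 0.25 89.2
```

```text
[ 26.56 -10.7    3.6 ] [-0.004  0.012  1.11 ]
[0.5957 0.236  0.287 ] [ 0.22  0.17  1.61  0.    1.35 -2.45]
```

```bash
python3 -m crank '[[26.6,-10.7,3.6,0,0,1.11],[26.6,-10.7,3.6,0,0,1.11],[26.6,-10.7,3.6,0,0,1.11],[26.6,-10.7,3.6,0,0,1.11],[26.6,-10.7,3.6,0,0,1.11],[26.6,-10.7,3.6,0,0,1.11],[26.6,-10.7,3.6,0,0,1.11],[26.6,-10.7,3.6,0,0,1.11],[26.6,-10.7,3.6,0,0,1.11],[26.6,-10.7,3.6,0,0,1.11]]' 0.75; python3 - <<'E'
from m1 import *
im,d,i=shot('wrist'); bars(im,full(d,i)); outlines(im,i)
E
python3 go.py 0.57 -0.049 0.018 89.2
```

```text
time: 7.65
eef_pos: [0.5665, -0.0498, 0.2429]
tcp_rot: [0.006, 1.0, 0.0, -0.001]
contact_force: [-0.5, -0.2, -0.4]
opening: 0.746
finger_force: 0.0
bar [316. 209.] (array([570.3, -49.3]), array([84.7, 24.1]), -1.0) z 0.0407
bar [210. 216.] (array([ 575.5, -149.2]), array([83.2, 24.7]), -1.0) z 0.0405
bar [ 24. 334.] (array([ 699.5, -352.2]), array([56.7, 22.2]), 22.8) z 0.0423
bar [361. 371.] (array([749.9,  -0.8]), array([66.9, 27.4]), -80.6) z 0.0423
outline (array([ 441.9, -197.2]), array([100. ,  49.1]), -8.3)
outline (array([ 573.9, -148.4]), array([106.8,  55. ]), -0.7)
outline (array([576.1, -48.6]), array([107. ,  55.4]), -0.7)
outline (array([578.4,  50.7]), array([107.8,  55.5]), -1.3)
[-0.37  0.07 22.52] [ 0.    -0.002  0.002]
[ 0.5667 -0.0497  0.2432] [-0.27  0.04  1.83 -0.    1.27 -1.82]
```

```bash
python3 -m crank '[[-0.4,0.1,5,0,0,0],[-0.4,0.1,10,0,0,0],[-0.4,0.1,15,0,0,0],[-0.4,0.1,18,0,0,0],[-0.4,0.1,20,0,0,0],[-0.4,0.1,21.3,0,0,0],[-0.4,0.1,22.5,0,0,0],[-0.4,0.1,22.5,0,0,0]]' 0.75; python3 -m crank '[[0,0,0,0,0,0],[0,0,0,0,0,0],[0,0,0,0,0,0],[0,0,0,0,0,0],[0,0,0,0,0,0],[0,0,-5,0,0,0],[0,0,-10,0,0,0],[0,0,-14.2,0,0,0],[0,0,-14.2,0,0,0]]' 0 40;  python3 go.py 0.5454 0.2608 0.16 152.7
```

```text
time: 8.5
eef_pos: [0.5704, -0.0487, 0.018]
tcp_rot: [0.007, 1.0, 0.0, -0.001]
contact_force: [0.0, -0.7, -0.5]
opening: 0.751
finger_force: 0.0
time: 9.4
eef_pos: [0.5753, -0.0501, 0.169]
tcp_rot: [0.007, 1.0, -0.002, 0.007]
contact_force: [0.8, -0.1, -0.4]
opening: 0.268
finger_force: 39.6
[ 3.43 31.05  0.75] [-0.011  0.01  -1.108]
[ 0.5753 -0.0501  0.169 ] [-0.26  0.13  1.88  0.    1.12 -1.82]
```

```bash
python3 -m crank '[[3.4,31,0.6,0,0,-1.108],[3.4,31,0.6,0,0,-1.108],[3.4,31,0.6,0,0,-1.108],[3.4,31,0.6,0,0,-1.108],[3.4,31,0.6,0,0,-1.108],[3.4,31,0.6,0,0,-1.108],[3.4,31,0.6,0,0,-1.108],[3.4,31,0.6,0,0,-1.108],[3.4,31,0.6,0,0,-1.108],[3.4,31,0.6,0,0,-1.108]]'; python3 go.py 0.5454 0.2608 0.032 152.7
```

```text
time: 10.4
eef_pos: [0.5408, 0.2611, 0.154]
tcp_rot: [-0.52, 0.854, 0.0, -0.001]
contact_force: [0.9, -0.3, -1.3]
opening: 0.273
finger_force: 39.6
[-0.2  -0.43 12.2 ] [ 0.001 -0.001 -0.002]
[0.5408 0.2611 0.154 ] [ 0.28  0.2   1.83 -0.    1.12 -2.38]
```

```bash
python3 -m crank '[[-0.2,-0.4,4,0,0,0],[-0.2,-0.4,8,0,0,0],[-0.2,-0.4,10.5,0,0,0],[-0.2,-0.4,11.5,0,0,0],[-0.2,-0.4,12.2,0,0,0],[-0.2,-0.4,12.2,0,0,0]]'; python3 -m crank '[[0,0,0,0,0,0],[0,0,0,0,0,0],[0,0,0,0,0,0],[0,0,-5,0,0,0],[0,0,-10,0,0,0],[0,0,-16,0,0,0],[0,0,-20,0,0,0],[0,0,-20,0,0,0]]' 0.40; python3 go.py 0.575 -0.149 0.25 89.0
python3 - <<'E'
from m1 import *
im,d,i=shot('wrist','w3.png');P=full(d,i)
m=(P[...,2]>.047)&(P[...,2]<.062)&(P[...,1]>.15)&(P[...,1]<.4)&(P[...,0]>.4)&(P[...,0]<.7)
n,l,st,c=cv2.connectedComponentsWithStats(m.astype(np.uint8),connectivity=4)
for k in range(1,n):
    if st[k,4]>300: print(c[k],rect(P[l==k]))
E
```

```text
time: 11.0
eef_pos: [0.5462, 0.261, 0.0332]
tcp_rot: [-0.52, 0.854, -0.0, 0.0]
contact_force: [-0.1, 0.9, -0.0]
opening: 0.272
finger_force: 39.6
time: 11.8
eef_pos: [0.5503, 0.2628, 0.2445]
tcp_rot: [-0.52, 0.854, -0.003, 0.009]
contact_force: [0.4, 0.4, 0.8]
opening: 0.403
finger_force: 0.0
[ 35.46 -21.08  -0.72] [-0.005  0.02   1.112]
[0.5503 0.2628 0.2445] [ 0.28  0.12  1.74  0.    1.26 -2.39]
[350.79108769  75.78965022] (array([485. , 170.8]), array([96.5, 41.6]), -46.5)
[264.49378882  99.7484472 ] (array([549.5, 160.2]), array([26.7,  8.3]), 63.0)
[218.29307806 216.90868925] (array([638.8, 234.1]), array([142.1,   1.3]), 62.5)
[427.96537396 218.36980609] (array([471.3, 321.1]), array([142.5,   1.2]), 62.5)
[261.96297803 198.54515867] (array([595. , 234.2]), array([83.9, 25. ]), 62.9)
[358.53560507 223.10528615] (array([526.4, 294.3]), array([83.7, 24.1]), 64.8)
```

The second bar now measures 38 mm from where I put it: it sits at drawer y +32 mm, still inside. It was probably the announced knock. I'll place the third bar at drawer y ≈ -12 mm, between the two.

```bash
python3 -m crank '[[35.5,-21.1,-0.7,0,0,1.112],[35.5,-21.1,-0.7,0,0,1.112],[35.5,-21.1,-0.7,0,0,1.112],[35.5,-21.1,-0.7,0,0,1.112],[35.5,-21.1,-0.7,0,0,1.112],[35.5,-21.1,-0.7,0,0,1.112],[35.5,-21.1,-0.7,0,0,1.112],[35.5,-21.1,-0.7,0,0,1.112],[35.5,-21.1,-0.7,0,0,1.112],[35.5,-21.1,-0.7,0,0,1.112]]' 0.75; python3 - <<'E'
from m1 import *
im,d,i=shot('wrist'); bars(im,full(d,i)); outlines(im,i)
E
python3 go.py 0.575 -0.149 0.018 89.0
```

```text
time: 12.85
eef_pos: [0.5698, -0.1526, 0.2386]
tcp_rot: [0.01, 1.0, 0.001, -0.001]
contact_force: [0.5, 0.1, 0.2]
opening: 0.752
finger_force: 0.0
bar [320. 213.] (array([ 575.3, -148.8]), array([82.8, 23.7]), -0.4) z 0.0407
bar [117. 330.] (array([ 693.3, -359.4]), array([59.4, 26.8]), 50.1) z 0.0426
outline (array([ 441.8, -197.7]), array([100.3,  49.6]), -8.1)
outline (array([ 573.4, -149.1]), array([107. ,  55.5]), -1.3)
outline (array([576.1, -49.2]), array([108.1,  55.7]), -1.2)
outline (array([578.6,  50.5]), array([107.3,  55.8]), -1.5)
[-0.56  0.17 22.07] [ 0.002 -0.002 -0.002]
[ 0.5698 -0.1509  0.2387] [-0.43  0.1   1.78  0.    1.27 -1.98]
```

```bash
python3 -m crank '[[-0.5,0.2,5,0,0,0],[-0.5,0.2,10,0,0,0],[-0.5,0.2,15,0,0,0],[-0.5,0.2,18,0,0,0],[-0.5,0.2,20,0,0,0],[-0.5,0.2,21.2,0,0,0],[-0.5,0.2,22.1,0,0,0],[-0.5,0.2,22.1,0,0,0]]' 0.75; python3 -m crank '[[0,0,0,0,0,0],[0,0,0,0,0,0],[0,0,0,0,0,0],[0,0,0,0,0,0],[0,0,0,0,0,0],[0,0,-5,0,0,0],[0,0,-10,0,0,0],[0,0,-14.2,0,0,0],[0,0,-14.2,0,0,0],[0,0,-14.2,0,0,0]]' 0 40;  python3 go.py 0.5561 0.2553 0.16 152.7
```

```text
time: 13.7
eef_pos: [0.5752, -0.1479, 0.0185]
tcp_rot: [0.008, 1.0, 0.0, -0.001]
contact_force: [-0.2, 0.2, 0.1]
opening: 0.751
finger_force: 0.0
time: 14.7
eef_pos: [0.5758, -0.1492, 0.1621]
tcp_rot: [0.009, 1.0, -0.0, 0.001]
contact_force: [-0.1, -0.7, -1.2]
opening: 0.271
finger_force: 39.6
[ 2.7  40.41  0.17] [-2.000e-03  1.000e-03 -1.112e+00]
[ 0.5758 -0.1492  0.1621] [-0.42  0.18  1.84 -0.    1.12 -1.98]
```

```bash
python3 -m crank '[[2.7,40.4,0.2,0,0,-1.112],[2.7,40.4,0.2,0,0,-1.112],[2.7,40.4,0.2,0,0,-1.112],[2.7,40.4,0.2,0,0,-1.112],[2.7,40.4,0.2,0,0,-1.112],[2.7,40.4,0.2,0,0,-1.112],[2.7,40.4,0.2,0,0,-1.112],[2.7,40.4,0.2,0,0,-1.112],[2.7,40.4,0.2,0,0,-1.112],[2.7,40.4,0.2,0,0,-1.112]]'; python3 go.py 0.5561 0.2553 0.16 152.7
python3 - <<'E'
from m1 import *
im,d,i=shot('wrist','w4.png');P=full(d,i)
m=(P[...,2]>.047)&(P[...,2]<.062)&(P[...,1]>.15)&(P[...,1]<.4)&(P[...,0]>.4)&(P[...,0]<.7)
n,l,st,c=cv2.connectedComponentsWithStats(m.astype(np.uint8),connectivity=4)
for k in range(1,n):
    if st[k,4]>300: print(c[k],rect(P[l==k]))
E
```

```text
time: 15.7
eef_pos: [0.5537, 0.2564, 0.156]
tcp_rot: [-0.521, 0.853, 0.001, -0.003]
contact_force: [0.2, -0.1, -0.9]
opening: 0.273
finger_force: 39.7
[-0.01 -0.26 -0.4 ] [ 0.004 -0.004  0.003]
[0.5537 0.2564 0.156 ] [ 0.27  0.22  1.8  -0.    1.13 -2.4 ]
[367.60263702  73.22647363] (array([485.1, 170.8]), array([96.2, 41.8]), -46.8)
[251.65811966 105.1025641 ] (array([549.3, 160.4]), array([26.3,  8.2]), 62.8)
[191.06903623 258.02392344] (array([639.9, 236.4]), array([148.6,   1.4]), 62.4)
[466.85027624 259.28121547] (array([472. , 322.1]), array([145.6,   1.9]), 62.4)
[248.53935791 234.54768133] (array([595. , 234.1]), array([84.2, 25. ]), 62.8)
[376.4338488  260.73453608] (array([526.2, 294.4]), array([84.1, 24.2]), 64.8)
```

View pics/w4.png

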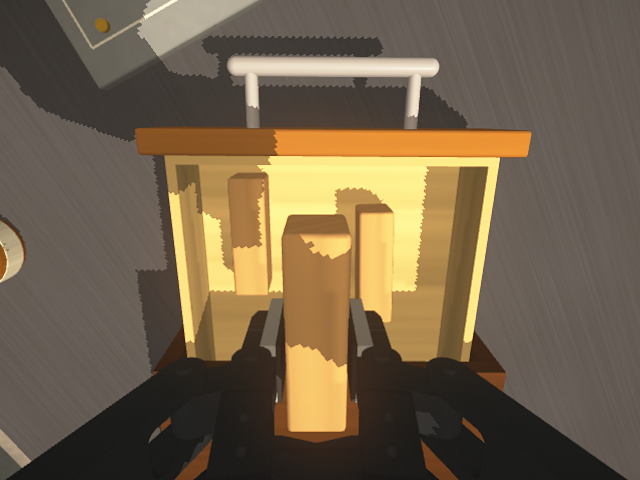

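The two laid bars are at (248,235) and (376,262), and the held third bar hangs between them. Now I lower it.

```bash
python3 -m crank '[[0,-0.2,4,0,0,0],[0,-0.2,8,0,0,0],[0,-0.2,10,0,0,0],[0,-0.2,11,0,0,0],[0,-0.2,12,0,0,0],[0,-0.2,12.4,0,0,0],[0,-0.2,12.4,0,0,0]]'; python3 -m crank '[[0,0,0,0,0,0],[0,0,0,0,0,0],[0,0,-2,0,0,0],[0,0,-6,0,0,0],[0,0,-10,0,0,0],[0,0,-16,0,0,0],[0,0,-20,0,0,0],[0,0,-20,0,0,0]]' 0.34; 
python3 - <<'E'
from m1 import *
im,d,i=shot('wrist','w5.png');P=full(d,i)
m=(P[...,2]>.047)&(P[...,2]<.062)&(P[...,1]>.15)&(P[...,1]<.4)&(P[...,0]>.4)&(P[...,0]<.7)
n,l,st,c=cv2.connectedComponentsWithStats(m.astype(np.uint8),connectivity=4)
for k in range(1,n):
    if st[k,4]>300: print(c[k],rect(P[l==k]))
E
python3 go.py 0.4955 0.1645 0.25 152.7
```

```text
time: 16.45
eef_pos: [0.558, 0.2541, 0.0355]
tcp_rot: [-0.52, 0.854, -0.0, 0.0]
contact_force: [-0.3, 0.2, -1.4]
opening: 0.275
finger_force: 39.7
time: 17.25
eef_pos: [0.5621, 0.256, 0.2468]
tcp_rot: [-0.52, 0.854, -0.003, 0.009]
contact_force: [0.8, -0.4, 0.4]
opening: 0.34
finger_force: 0.0
[366.96203132  76.87043189] (array([486.2, 171.3]), array([97., 42.]), -44.9)
[281.20775623 102.77285319] (array([556.4, 162.4]), array([29.6, 28.7]), -7.4)
[234.41349481 216.26989619] (array([638.1, 233.6]), array([142. ,   1.8]), 62.6)
[442.4009901  217.82920792] (array([471.4, 321.1]), array([142. ,   1.5]), 62.6)
[277.39573757 199.41161722] (array([594.7, 234.3]), array([83.5, 24.3]), 62.7)
[322.47428331 199.76854975] (array([558.2, 253.2]), array([83.3, 24. ]), 62.9)
[373.4408363  223.16814947] (array([526. , 294.5]), array([83.3, 24.2]), 64.3)
[11.04  1.58 -0.88] [-0.009  0.009  0.   ]
[0.5603 0.2554 0.2423] [ 0.26  0.14  1.73 -0.    1.26 -2.4 ]
```

```bash
python3 -m crank '[[14,1.6,0,0,0,0],[14,1.6,0,0,0,0],[14,1.6,0,0,0,0],[14,1.6,0,0,0,0],[14,1.6,0,0,0,0],[14,1.6,0,0,0,0]]' 0;  python3 go.py 0.478 0.131 0.042 152.7
```

```text
time: 17.9
eef_pos: [0.4794, 0.1379, 0.2349]
tcp_rot: [-0.52, 0.854, 0.0, 0.0]
contact_force: [0.2, 0.1, 0.1]
opening: -0.0
finger_force: 0.0
[ 0.69 -0.19 19.29] [0. 0. 0.]
[0.4794 0.1379 0.2349] [ 0.08 -0.11  2.    0.    1.26 -2.59]
```

```bash
python3 -m crank '[[0.9,-0.2,5,0,0,0],[0.9,-0.2,10,0,0,0],[0.9,-0.2,15,0,0,0],[0.9,-0.2,18,0,0,0],[0.9,-0.2,19.3,0,0,0],[0.9,-0.2,19.3,0,0,0],[0.9,-0.2,19.3,0,0,0]]'; python3 -m crank '[[-1,0,0,0,0,0],[-2,0,0,0,0,0],[-3,0,0,0,0,0],[-4,0,0,0,0,0],[-5,0,0,0,0,0],[-6,0,0,0,0,0],[-7,0,0,0,0,0],[-8,0,0,0,0,0],[-9,0,0,0,0,0],[-10,0,0,0,0,0]]'; python3 go.py 0.564 0.298 0.042 152.7
```

```text
time: 18.6
eef_pos: [0.4784, 0.129, 0.0435]
tcp_rot: [-0.521, 0.854, -0.001, 0.001]
contact_force: [-0.0, -0.8, 0.7]
opening: -0.002
finger_force: 0.0
time: 19.6
eef_pos: [0.523, 0.218, 0.042]
tcp_rot: [-0.52, 0.854, -0.0, -0.0]
contact_force: [0.5, -1.9, 1.4]
opening: -0.004
finger_force: 0.7
[-8.99  0.02  0.  ] [ 0. -0. -0.]
[0.523 0.218 0.042] [ 0.22  0.28  1.96 -0.    0.89 -2.45]
```

```bash
python3 -m crank '[[-1,0,0,0,0,0],[-2,0,0,0,0,0],[-3,0,0,0,0,0],[-4,0,0,0,0,0],[-5,0,0,0,0,0],[-5.7,0,0,0,0,0],[-6.3,0,0,0,0,0],[-6.8,0,0,0,0,0],[-7.2,0,0,0,0,0]]'; python3 -m crank '[[-0.2,0,0,0,0,0],[-0.4,0,0,0,0,0],[-0.6,0,0,0,0,0]]';python3 go.py 0.564 0.298 0.042 152.7
```

```text
time: 20.5
eef_pos: [0.5496, 0.2703, 0.0419]
tcp_rot: [-0.523, 0.852, -0.006, -0.017]
contact_force: [-20.5, -45.1, 27.5]
opening: 0.001
finger_force: 25.1
time: 20.8
eef_pos: [0.5496, 0.2704, 0.042]
tcp_rot: [-0.524, 0.851, -0.008, -0.024]
contact_force: [-27.0, -56.1, 34.4]
opening: 0.002
finger_force: 31.7
[-3.11 -0.04 -0.15] [ 0.012 -0.05   0.009]
[0.5496 0.2704 0.042 ] [ 0.3   0.39  1.82 -0.03  0.97 -2.35]
```

```bash
python3 -m crank '[[2,0,0,0,0,0],[5,0,0,0,0,0],[7,0,-5,0,0,0],[7,0,-10,0,0,0],[7,0,-15,0,0,0],[7,0,-20,0,0,0],[7,0,-20,0,0,0]]'; python3 - <<'E'
from h import *
im,d,i=shot('scene','s1.png'); P=full(d,i)
im2,d2,i2=shot('wrist','w6.png')
E
```

```text
time: 21.5
eef_pos: [0.5302, 0.226, 0.2518]
tcp_rot: [-0.52, 0.854, -0.002, 0.008]
contact_force: [-0.2, -0.1, 0.1]
opening: 0.001
finger_force: 0.0
```

View pics/w6.png

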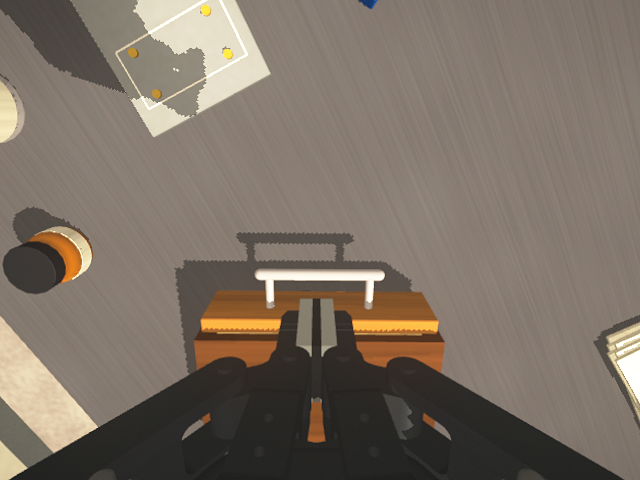

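The wrist view shows the drawer front nearly shut at (320,320), with the handle at (320,275). I'll measure the gap.

```bash
python3 - <<'E'
from meas import *
im,d,i=shot('wrist'); P=full(d,i)
n=np.array([.459,.889]);o=np.array([.5615,.2919]); t=np.array([-.889,.459])
Q=P[...,:2]-o; X=Q@n*1000; Y=Q@t*1000
for c in (225,240,400,420):
    print(c,[(r,round(float(X[r,c])),round(float(P[r,c,2]*1000))) for r in range(270,352,4)])
h=onplane(i,[(262,275),(378,275)],.056); print(np.round((h[:,:2]-o)@n*1000,1))
cv2.imwrite('pics/c6.png',cv2.resize(im[240:380,170:460],(800,386)))
E
```

```text
225 [(270, 6, 0), (274, 11, -2), (278, 15, 0), (282, 21, -2), (286, 26, -2), (290, 30, 0), (294, 27, 17), (298, 26, 27), (302, 26, 36), (306, 27, 44), (310, 26, 54), (314, 27, 60), (318, 27, 68), (322, 26, 76), (326, 31, 76), (330, 35, 76), (334, 39, 77), (338, 42, 78), (342, 42, 84), (346, 43, 89), (350, 48, 89)]
240 [(270, 6, -1), (274, 11, -1), (278, 16, -1), (282, 21, -1), (286, 26, -2), (290, 30, 0), (294, 27, 17), (298, 27, 26), (302, 27, 35), (306, 27, 44), (310, 27, 52), (314, 26, 61), (318, 27, 68), (322, 27, 75), (326, 30, 76), (330, 35, 76), (334, 38, 78), (338, 42, 79), (342, 42, 84), (346, 44, 88), (350, 48, 88)]
400 [(270, 6, -1), (274, 11, -1), (278, 15, -1), (282, 20, 1), (286, 25, -1), (290, 30, -2), (294, 35, 0), (298, 27, 25), (302, 27, 33), (306, 28, 41), (310, 27, 50), (314, 28, 58), (318, 27, 66), (322, 27, 74), (326, 30, 76), (330, 34, 76), (334, 38, 76), (338, 43, 76), (342, 42, 84), (346, 43, 89), (350, 47, 89)]
420 [(270, 6, -2), (274, 11, -1), (278, 15, -1), (282, 20, 0), (286, 25, 0), (290, 31, -2), (294, 36, -2), (298, 28, 24), (302, 27, 34), (306, 27, 42), (310, 28, 49), (314, 27, 58), (318, 27, 66), (322, 27, 73), (326, 30, 77), (330, 34, 77), (334, 39, 75), (338, 49, 66), (342, 42, 83), (346, 43, 88), (350, 48, 88)]
[-12.4 -12.7]
```

View pics/c6.png

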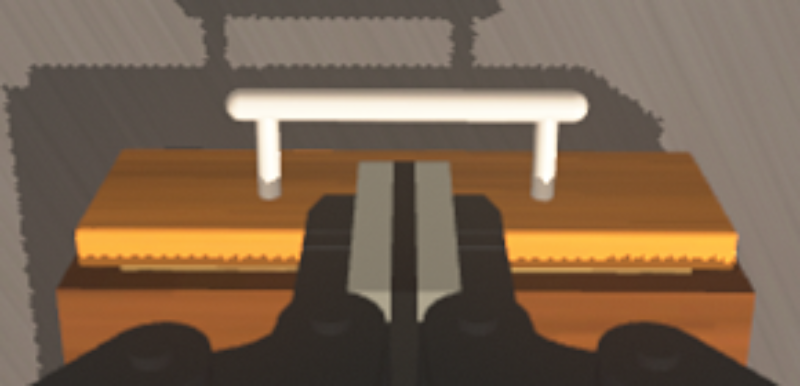

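```bash
python3 - <<'E'
from meas import *
n=np.array([.459,.889]);o=np.array([.5615,.2919]); t=np.array([-.889,.459])
for c in('scene','side'):
    im,d,i=shot(c); P=full(d,i)
    m=(P[...,2]>.084)&(P[...,2]<.097)&(P[...,1]>.25)&(P[...,1]<.7)&(P[...,0]>.45)&(P[...,0]<.95)
    k,l,st,cc=cv2.connectedComponentsWithStats(m.astype(np.uint8)); j=1+np.argmax(st[1:,4]); p=P[l==j]
    X=(p[:,:2]-o)@n*1000; Y=(p[:,:2]-o)@t*1000
    print(c,len(p),rect(p),np.percentile(X,[0.5,99.5]),np.percentile(Y,[.5,99.5]))
    m=(P[...,2]>.071)&(P[...,2]<.081)&(P[...,1]>.25)&(P[...,1]<.5)&(P[...,0]>.4)&(P[...,0]<.75); p=P[m]
    X=(p[:,:2]-o)@n*1000; Y=(p[:,:2]-o)@t*1000; s=(X>15)&(X<60)
    print('panel',s.sum(),np.percentile(X[s],[2,98]),np.percentile(Y[s],[2,98]))
    if c=='scene': cv2.imwrite('pics/s2c.png',cv2.resize(im[230:440,320:560],(686,600)))
E
```

```text
scene 10448 (array([627.8, 419.5]), array([234.3, 206.9]), -27.8) [ 42.75169178 246.35537755] [-115.74836857  113.61167326]
panel 296 [26.50993874 53.72088273] [-114.30804677  105.21922704]
side 3561 (array([626.1, 421.3]), array([230.9, 219.1]), -28.1) [ 37.19846681 245.70312742] [-111.70722347  116.16307206]
panel 533 [21.44442736 46.6085729 ] [-105.57059847  112.44351293]
```

View pics/s2c.png

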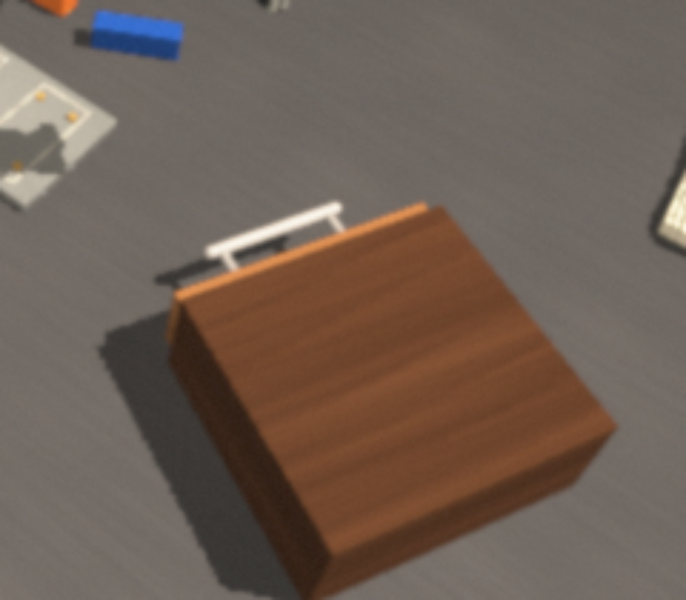

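Three measurements agree that the drawer is fully shut: the cabinet box is 204 mm deep, the 16 mm panel lies flat on its front, and it stopped firmly. Plate A is next.

```bash
python3 go.py 0.46 -0.19 0.25 82
```

```text
[ 39.81 -13.23  -0.99] [ 1.000e-03 -4.000e-03  1.234e+00]
[0.525  0.2245 0.2396] [ 0.23  0.05  1.83  0.    1.27 -2.44]
```

```bash
python3 -m crank '[[39.8,-13.2,-1,0,0,1.234],[39.8,-13.2,-1,0,0,1.234],[39.8,-13.2,-1,0,0,1.234],[39.8,-13.2,-1,0,0,1.234],[39.8,-13.2,-1,0,0,1.234],[39.8,-13.2,-1,0,0,1.234],[39.8,-13.2,-1,0,0,1.234],[39.8,-13.2,-1,0,0,1.234],[39.8,-13.2,-1,0,0,1.234],[39.8,-13.2,-1,0,0,1.234]]' 0.78; cat > pl.py <<'E'
from m1 import *
def plates(im,P,i,zt=.012):
    m=(im.min(2)>105)&(P[...,2]>zt-.008)&(P[...,2]<zt+.008)
    m=cv2.morphologyEx(m.astype(np.uint8),cv2.MORPH_CLOSE,np.ones((7,7)))
    n,l,st,c=cv2.connectedComponentsWithStats(m,connectivity=4)
    for k in range(1,n):
        if st[k,4]>1500:
            v,u=np.nonzero(l==k); r=rect(onplane(i,np.c_[u,v],zt))
            if 90<r[1][0]<112 and 42<r[1][1]<60: print('plate',np.round(c[k]),r,'z',np.nanmedian(P[l==k][:,2]))
if __name__=='__main__':
    im,d,i=shot('wrist','p.png'); plates(im,full(d,i),i); outlines(im,i)
E
python3 pl.py; python3 go.py 0.4415 -0.1972 0.003 81.8
```

```text
time: 22.75
eef_pos: [0.4597, -0.1917, 0.2497]
tcp_rot: [0.072, 0.997, 0.001, -0.002]
contact_force: [-0.5, 0.6, -1.2]
opening: 0.778
finger_force: 0.0
plate [307. 182.] (array([ 441.9, -197.2]), array([99.3, 49.8]), -8.1) z 0.01085489582106866
plate [126. 284.] (array([ 523.6, -408. ]), array([99.4, 49.8]), 5.2) z 0.010587931909737225
outline (array([ 441.9, -197.5]), array([99.3, 49.6]), -8.0)
outline (array([578.5,  50.9]), array([108.9,  55.5]), -1.3)
outline (array([576.2, -49.3]), array([108.8,  55.9]), -1.3)
outline (array([ 573.8, -149.1]), array([108.7,  55.8]), -1.3)
[ 1.64 -1.02 24.69] [ 0.002 -0.004  0.001]
[ 0.46   -0.1901  0.2498] [-0.6  -0.12  1.98  0.    1.29 -2.03]
```

View pics/p.png

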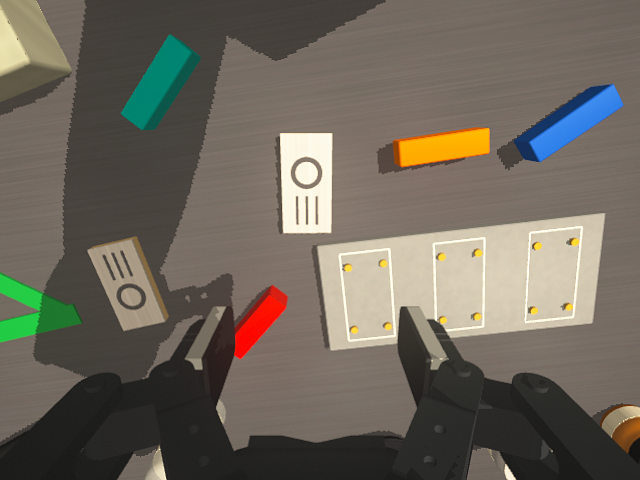

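The plates are at (307,182) and (126,284); there is no third. The three stations are empty. Now I grasp plate A.

```bash
python3 -m crank '[[1.65,-0.9,5,0,0,0],[1.65,-0.9,10,0,0,0],[1.65,-0.9,15,0,0,0],[1.65,-0.9,19,0,0,0],[1.65,-0.9,22,0,0,0],[1.65,-0.9,23.5,0,0,0],[1.65,-0.9,24.3,0,0,0],[1.65,-0.9,24.7,0,0,0],[1.65,-0.9,24.7,0,0,0]]'; python3 go.py 0.4415 -0.1972 0.003 81.8; python3 -m crank '[[0,0,0,0,0,0],[0,0,0,0,0,0],[0,0,0,0,0,0],[0,0,0,0,0,0],[0,0,0,0,0,0],[0,0,0,0,0,0]]' 0.4 60
```

```text
time: 23.7
eef_pos: [0.4436, -0.1958, 0.0051]
tcp_rot: [0.069, 0.998, 0.0, -0.0]
contact_force: [0.6, 1.3, 0.6]
opening: 0.778
finger_force: 0.0
[ 0.19 -0.17  0.21] [ 0.    -0.     0.004]
[ 0.4436 -0.1958  0.0051] [-0.63  0.19  2.17  0.    0.78 -2.06]
time: 24.3
eef_pos: [0.4445, -0.197, 0.007]
tcp_rot: [0.07, 0.998, -0.001, 0.001]
contact_force: [-0.9, 2.1, 5.3]
opening: 0.548
finger_force: 60.6
```

```bash
python3 -m crank '[[0,0,-2,0,0,0],[0,0,-5,0,0,0],[0,0,-9,0,0,0],[0,0,-13,0,0,0],[0,0,-13,0,0,0]]'; python3 go.py 0.5783 0.0509 0.135 88.7; python3 - <<'E'
from h import *
shot('wrist','p2.png')
E
```

```text
time: 24.8
eef_pos: [0.4471, -0.199, 0.1423]
tcp_rot: [0.07, 0.998, -0.004, 0.006]
contact_force: [-0.2, -0.8, -0.3]
opening: 0.543
finger_force: 61.8
[-9.5  26.58  0.68] [-0.007  0.012 -0.117]
[ 0.4471 -0.199   0.1423] [-0.63 -0.04  2.11  0.    1.06 -2.06]
```

View pics/p2.png

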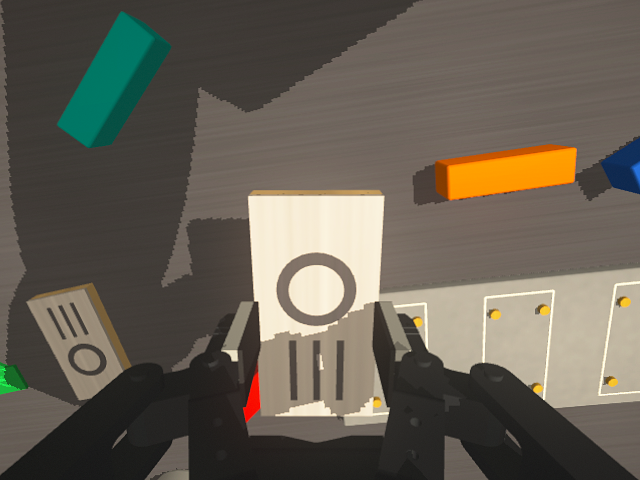

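Plate A is held squarely, at (316,300). I carry it to the station nearest the drawer.

```bash
python3 -m crank '[[-9.5,26.6,0.7,0,0,-0.117],[-9.5,26.6,0.7,0,0,-0.117],[-9.5,26.6,0.7,0,0,-0.117],[-9.5,26.6,0.7,0,0,-0.117],[-9.5,26.6,0.7,0,0,-0.117],[-9.5,26.6,0.7,0,0,-0.117],[-9.5,26.6,0.7,0,0,-0.117],[-9.5,26.6,0.7,0,0,-0.117],[-9.5,26.6,0.7,0,0,-0.117]]'; cat > held.py <<'E'
from m1 import *
s=ctrl.get_state(); im,d,i=shot('wrist'); P=full(d,i)
z0=s['eef_pos'][2]
m=(np.abs(P[...,2]-z0-.008)<.014)&(np.hypot(P[...,0]-s['eef_pos'][0],P[...,1]-s['eef_pos'][1])<.075)&(im.min(2)>60)
m=cv2.morphologyEx(m.astype(np.uint8),cv2.MORPH_OPEN,np.ones((3,3)))
n,l,st,c=cv2.connectedComponentsWithStats(m,connectivity=4); k=1+np.argmax(st[1:,4]); p=P[l==k]
A=np.c_[p[:,:2],np.ones(len(p))]; f=np.linalg.lstsq(A,p[:,2],rcond=None)[0]
# edges: far end (min x) and left edge directions from the part ahead of fingers
f0=p[p[:,0]<s['eef_pos'][0]-.018]; r=rect(f0)
print('tcp',np.round(s['eef_pos'],4),'top z',np.median(p[:,2]),'slope',np.round(f[:2],3)); print('all',rect(p),'front part',r)
a=np.radians(r[2]); e=np.array([np.cos(a),np.sin(a)]); t=np.array([-e[1],e[0]])
q=f0[:,:2]*1000; far=np.percentile(q@e,.5); mid=(np.percentile(q@t,1)+np.percentile(q@t,99))/2
print('centre est',np.round((far+50)*e+mid*t,1))
E
python3 held.py; python3 go.py 0.5783 0.0509 0.135 88.7
```

```text
time: 25.75
eef_pos: [0.5733, 0.0531, 0.1268]
tcp_rot: [0.012, 1.0, -0.0, -0.001]
contact_force: [-0.0, -0.8, -2.1]
opening: 0.546
finger_force: 62.0
tcp [0.5733 0.0531 0.1268] top z 0.13056130833224938 slope [0.002 0.017]
all (array([571.8,  57. ]), array([101.6,  57.3]), -1.5) front part (array([538.3,  54.4]), array([50.3, 34.7]), 88.9)
centre est [538.5  79.7]
[-0.48 -0.18 -0.79] [-0.    -0.002 -0.002]
[0.5735 0.0528 0.1272] [-0.08  0.18  1.91 -0.    1.06 -1.63]
```

```bash
python3 go.py 0.5809 0.0502 0.027 88.7;
```

```text
[-0.76 -0.24 10.01] [-0.    -0.002 -0.002]
[0.5735 0.0528 0.1272] [-0.08  0.18  1.91 -0.    1.06 -1.63]
```

```bash
python3 -m crank '[[-0.75,-0.25,3,0,0,0],[-0.75,-0.25,6,0,0,0],[-0.75,-0.25,8,0,0,0],[-0.75,-0.25,9,0,0,0],[-0.75,-0.25,9.6,0,0,0],[-0.75,-0.25,10,0,0,0],[-0.75,-0.25,10,0,0,0],[-0.75,-0.25,10,0,0,0]]'; python3 go.py 0.5809 0.0502 0.027 88.7
```

```text
time: 26.6
eef_pos: [0.5828, 0.051, 0.0292]
tcp_rot: [0.011, 1.0, -0.0, 0.001]
contact_force: [-0.3, 0.1, -1.1]
opening: 0.545
finger_force: 62.0
[ 0.18 -0.09  0.22] [-0.     0.002 -0.   ]
[0.5828 0.051  0.0292] [-0.09  0.34  1.92 -0.    0.88 -1.63]
```

```bash
python3 -m crank '[[0.12,-0.05,0.2,0,0,0],[0.12,-0.05,0.3,0,0,0],[0.12,-0.05,0.3,0,0,0]]'; python3 -m crank '[[0,0,0,0,0,0],[0,0,0,0,0,0],[0,0,0,0,0,0],[0,0,-3,0,0,0],[0,0,-7,0,0,0],[0,0,-12,0,0,0],[0,0,-17,0,0,0],[0,0,-20,0,0,0],[0,0,-20,0,0,0]]' 0.72; python3 - <<'E'
from pl import *
im,d,i=shot('wrist','p3.png'); P=full(d,i); plates(im,P,i,.0285); outlines(im,i)
E
```

```text
time: 26.9
eef_pos: [0.5806, 0.0507, 0.0252]
tcp_rot: [0.011, 1.0, -0.0, -0.0]
contact_force: [0.5, -0.3, -1.2]
opening: 0.545
finger_force: 62.0
time: 27.8
eef_pos: [0.5841, 0.0504, 0.2326]
tcp_rot: [0.011, 1.0, -0.0, 0.007]
contact_force: [-0.3, 0.4, 0.4]
opening: 0.719
finger_force: 0.0
plate [317. 195.] (array([577.8,  51.9]), array([98.4, 49.7]), -1.2) z 0.026357124864320847
outline (array([ 573.8, -148.4]), array([107.1,  54.9]), -1.3)
outline (array([576.4, -48.8]), array([106.4,  55.4]), -1.3)
outline (array([579.7,  51. ]), array([108.6,  55.1]), -1.2)
```

View pics/p3.png

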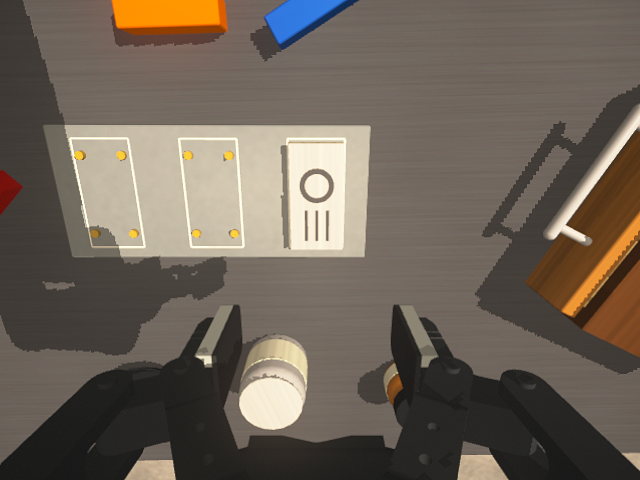

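Plate A lies within its outline at (316,195). I'll press it over each stud with the closed fingers.

```bash
python3 -m crank '[[0.3,0.1,5,0,0,0],[0.3,0.1,10,0,0,0],[0.3,0.1,14,0,0,0],[0.3,0.1,16,0,0,0],[0.3,0.1,17.5,0,0,0],[0.3,0.1,17.5,0,0,0]]' 0; python3 go.py 0.5778 0.0519 0.05 88.8
```

```text
time: 28.45
eef_pos: [0.5751, 0.0519, 0.0464]
tcp_rot: [0.011, 1.0, 0.0, -0.004]
contact_force: [0.1, 1.0, -0.3]
opening: -0.001
finger_force: 0.0
[-0.27  0.01 -0.36] [ 0.    -0.007 -0.002]
[0.5751 0.0519 0.0464] [-0.09  0.3   1.93 -0.    0.92 -1.63]
```

```bash
python3 -m crank '[[-3.8,1.9,0,0,0,0],[-3.8,1.9,0,0,0,0],[-3.8,1.9,1.5,0,0,0],[-3.8,1.9,2.2,0,0,0],[-3.8,1.9,2.6,0,0,0],[-3.8,1.9,2.9,0,0,0],[-3.8,1.9,3.1,0,0,0],[-3.8,1.9,3.1,0,0,0]]'; python3 go.py 0.6162 0.0701 0.05 88.8
```

```text
time: 29.25
eef_pos: [0.6162, 0.07, 0.0243]
tcp_rot: [0.011, 1.0, 0.0, -0.001]
contact_force: [-10.0, 0.9, 24.1]
opening: -0.002
finger_force: 11.9
[ 0.01  0.01 -2.57] [ 0.    -0.002 -0.002]
[0.6162 0.07   0.0243] [-0.05  0.41  1.83  0.    0.9  -1.6 ]
```

```bash
python3 -m crank '[[0,0,-2,0,0,0],[0,-3.8,-2,0,0,0],[0,-3.8,-2,0,0,0],[0,-3.8,-1,0,0,0],[0,-3.8,-0.4,0,0,0],[0,-3.8,0,0,0,0],[0,-3.8,0,0,0,0]]'; python3 -m crank '[[0,0,-2,0,0,0],[4,0,-2,0,0,0],[7.6,0,-2,0,0,0],[7.6,0,-2,0,0,0],[7.6,0,-1,0,0,0],[7.6,0,-0.4,0,0,0],[7.6,0,0,0,0,0],[7.6,0,0,0,0,0]]';  python3 -m crank '[[0,0,-2,0,0,0],[0,3.8,-2,0,0,0],[0,3.8,-2,0,0,0],[0,3.8,-1,0,0,0],[0,3.8,-0.4,0,0,0],[0,3.8,0,0,0,0],[0,3.8,0,0,0,0]]'
```

```text
time: 29.95
eef_pos: [0.6151, 0.0316, 0.0242]
tcp_rot: [0.01, 1.0, -0.001, -0.003]
contact_force: [-14.3, -3.0, 31.5]
opening: -0.003
finger_force: 15.1
time: 30.75
eef_pos: [0.5392, 0.0344, 0.0239]
tcp_rot: [0.011, 1.0, 0.001, -0.005]
contact_force: [-20.1, 2.5, 39.3]
opening: 0.002
finger_force: 19.2
time: 31.45
eef_pos: [0.5407, 0.0716, 0.0238]
tcp_rot: [0.012, 1.0, 0.001, -0.003]
contact_force: [-16.1, 3.1, 37.7]
opening: 0.0
finger_force: 18.3
```

```bash
python3 -m crank '[[0,0,-3,0,0,0],[0,0,-8,0,0,0],[-3,0,-13,0,0,0],[-3,0,-18,0,0,0],[-3,0,-22,0,0,0],[-3,0,-22,0,0,0],[-3,0,-22,0,0,0]]'; python3 - <<'E'
from pl import *
im,d,i=shot('wrist','p4.png'); P=full(d,i); plates(im,P,i,.024); outlines(im,i)
m=(np.abs(P[...,0]-.578)<.045)&(np.abs(P[...,1]-.051)<.02)&(np.abs(P[...,2]-.024)<.01); p=P[m]; print('plane',np.round(np.linalg.lstsq(np.c_[p[:,0]-.578,p[:,1]-.051,np.ones(len(p))],p[:,2],rcond=None)[0],4))
m=(np.abs(P[...,0]-.576)<.045)&(np.abs(P[...,1]+.049)<.02); p=P[m]; print('slab z',np.nanmedian(p[:,2]))
E
python3 go.py 0.52 -0.38 0.25 95.2
```

```text
time: 32.15
eef_pos: [0.5711, 0.0701, 0.2394]
tcp_rot: [0.012, 1.0, -0.0, 0.001]
contact_force: [-0.1, 0.2, 0.2]
opening: -0.003
finger_force: 0.0
plate [297. 209.] (array([577.8,  51.9]), array([99.9, 49.3]), -1.1) z 0.022945112427779524
outline (array([576. , -48.7]), array([107.7,  55.6]), -1.3)
outline (array([578.9,  51.4]), array([109.2,  54.5]), -0.9)
plane [0.0013 0.0028 0.023 ]
slab z 0.010670528953254182
[  3.92 -45.13  -1.26] [ 0.    -0.002 -0.114]
[0.5699 0.0703 0.2373] [-0.05  0.06  1.82 -0.    1.26 -1.6 ]
```

Plate A is flat: its top is 12.3 mm above the slab and level. Plate B is next.

```bash
python3 -m crank '[[3.9,-45.1,-1.2,0,0,-0.114],[3.9,-45.1,-1.2,0,0,-0.114],[3.9,-45.1,-1.2,0,0,-0.114],[3.9,-45.1,-1.2,0,0,-0.114],[3.9,-45.1,-1.2,0,0,-0.114],[3.9,-45.1,-1.2,0,0,-0.114],[3.9,-45.1,-1.2,0,0,-0.114],[3.9,-45.1,-1.2,0,0,-0.114],[3.9,-45.1,-1.2,0,0,-0.114],[3.9,-45.1,-1.2,0,0,-0.114]]' 0.78; python3 -m crank '[[0,0,0,0,0,0],[0,0,0,0,0,0]]'; python3 - <<'E'
from pl import *
im,d,i=shot('wrist','p5.png'); P=full(d,i)
m=(im.min(2)>60)&(P[...,2]>.005)&(P[...,2]<.018)&(np.hypot(P[...,0]-.523,P[...,1]+.408)<.07)
v,u=np.nonzero(m); print(rect(P[m]),np.median(P[m][:,2]))
plates(im,P,i)
E
python3 go.py 0.5233 -0.4082 0.006 95.2
```

```text
time: 33.2
eef_pos: [0.5182, -0.3841, 0.2468]
tcp_rot: [-0.042, 0.999, 0.001, -0.002]
contact_force: [0.5, -0.1, 0.1]
opening: 0.78
finger_force: 0.0
time: 33.4
eef_pos: [0.5204, -0.3778, 0.2486]
tcp_rot: [-0.046, 0.999, 0.002, -0.001]
contact_force: [0.6, 0.2, -0.5]
opening: 0.781
finger_force: 0.0
(array([ 524. , -408.8]), array([99.7, 50.2]), 5.5) 0.010845372648639773
plate [284. 198.] (array([ 523.5, -408.6]), array([98.8, 49.9]), 5.5) z 0.010842906630976978
[-1.000e-02 -3.150e+00  2.432e+01] [ 0.003 -0.002  0.002]
[ 0.5208 -0.3774  0.2493] [-0.78  0.21  1.64  0.    1.3  -2.45]
```

```bash
python3 -m crank '[[0,-3.15,5,0,0,0],[0,-3.15,10,0,0,0],[0,-3.15,15,0,0,0],[0,-3.15,19,0,0,0],[0,-3.15,22,0,0,0],[0,-3.15,23.2,0,0,0],[0,-3.15,24,0,0,0],[0,-3.15,24.4,0,0,0],[0,-3.15,24.4,0,0,0]]'; python3 go.py 0.5235 -0.4085 0.006 95.4; python3 -m crank '[[0,0,0,0,0,0],[0,0,0,0,0,0],[0,0,0,0,0,0],[0,0,0,0,0,0],[0,0,0,0,0,0],[0,0,-2,0,0,0],[0,0,-5,0,0,0],[0,0,-9,0,0,0],[0,0,-13,0,0,0],[0,0,-13,0,0,0]]' 0.4 60; python3 go.py 0.5737 -0.1489 0.135 88.7
```

```text
time: 34.35
eef_pos: [0.5248, -0.411, 0.0088]
tcp_rot: [-0.046, 0.999, -0.001, 0.001]
contact_force: [-0.3, 0.3, -0.0]
opening: 0.783
finger_force: 0.0
[0.11 0.26 0.28] [-0.002  0.002 -0.002]
[ 0.5248 -0.411   0.0088] [-0.82  0.52  1.71  0.    0.91 -2.48]
time: 35.35
eef_pos: [0.5273, -0.4141, 0.147]
tcp_rot: [-0.046, 0.999, -0.006, 0.005]
contact_force: [-0.3, -1.0, 0.6]
opening: 0.403
finger_force: 0.0
[-7.03 26.01  0.94] [-0.012  0.011  0.114]
[ 0.5273 -0.4141  0.147 ] [-0.82  0.34  1.67  0.    1.12 -2.48]
```

The grip came up empty: opening 0.403 and no finger force. I look again.

```bash
python3 -m crank '[[0,0,-5,0,0,0],[0,0,-10,0,0,0],[0,0,-10,0,0,0],[0,0,-10,0,0,0]]' 0.78;  python3 - <<'E'
from pl import *
im,d,i=shot('wrist','p6.png'); P=full(d,i); plates(im,P,i)
E
python3 go.py 0.5235 -0.4085 0.006 95.4
```

```text
time: 35.75
eef_pos: [0.5245, -0.4113, 0.2403]
tcp_rot: [-0.046, 0.999, -0.002, 0.002]
contact_force: [-0.5, 0.3, -0.2]
opening: 0.778
finger_force: 0.0
plate [319. 198.] (array([ 523.8, -408.8]), array([99.6, 49.8]), 5.2) z 0.010912362608412662
[2.000e-02 2.200e-01 2.316e+01] [-0.001  0.001 -0.003]
[ 0.5237 -0.4105  0.2376] [-0.82  0.26  1.6  -0.    1.28 -2.48]
```

View pics/p6.png

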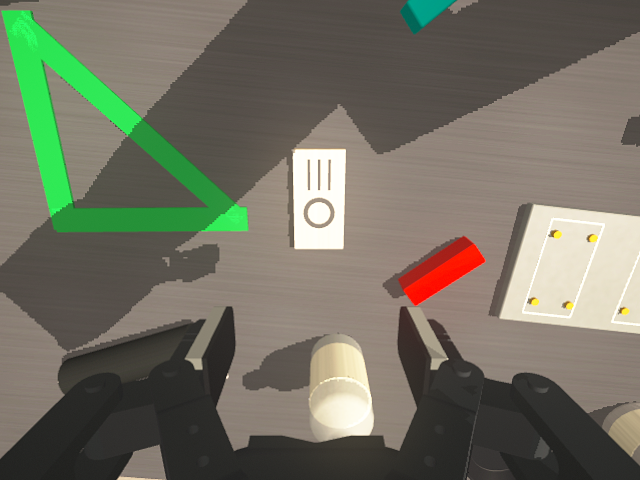

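Plate B is unmoved at (319,198): the fingers were too high. I go about 5 mm deeper.

```bash
python3 -m crank '[[0,0.2,5,0,0,0],[0,0.2,10,0,0,0],[0,0.2,15,0,0,0],[0,0.2,19,0,0,0],[0,0.2,21.5,0,0,0],[0,0.2,22.6,0,0,0],[0,0.2,23.2,0,0,0],[0,0.2,23.5,0,0,0],[0,0.2,23.5,0,0,0]]'; python3 go.py 0.5237 -0.4087 0.003 95.3
```

```text
time: 36.7
eef_pos: [0.5242, -0.4091, 0.0032]
tcp_rot: [-0.046, 0.999, -0.001, 0.001]
contact_force: [0.1, -0.7, 0.3]
opening: 0.78
finger_force: 0.0
[0.05 0.05 0.02] [-0.002  0.001 -0.001]
[ 0.5242 -0.4091  0.0032] [-0.82  0.52  1.72 -0.    0.9  -2.48]
```

```bash
python3 -m crank '[[0,0,0,0,0,0],[0,0,0,0,0,0],[0,0,0,0,0,0],[0,0,0,0,0,0],[0,0,0,0,0,0]]' 0.4 60; python3 -m crank '[[0,0,-2,0,0,0],[0,0,-5,0,0,0],[0,0,-9,0,0,0],[0,0,-13,0,0,0],[0,0,-13,0,0,0]]';  python3 go.py 0.5737 -0.1489 0.135 88.7
```

```text
time: 37.2
eef_pos: [0.5248, -0.4097, 0.0045]
tcp_rot: [-0.046, 0.999, -0.001, 0.001]
contact_force: [-1.5, 0.2, 5.8]
opening: 0.563
finger_force: 62.5
time: 37.7
eef_pos: [0.5266, -0.4115, 0.1401]
tcp_rot: [-0.046, 0.999, -0.005, 0.004]
contact_force: [0.2, 0.0, 0.3]
opening: 0.559
finger_force: 62.1
[-7.08 25.72  0.3 ] [-0.01   0.009  0.114]
[ 0.5266 -0.4115  0.1401] [-0.81  0.35  1.67  0.    1.11 -2.48]
```

```bash
python3 -m crank '[[-7.1,25.7,0.1,0,0,0.114],[-7.1,25.7,0.1,0,0,0.114],[-7.1,25.7,0.1,0,0,0.114],[-7.1,25.7,0.1,0,0,0.114],[-7.1,25.7,0.1,0,0,0.114],[-7.1,25.7,0.1,0,0,0.114],[-7.1,25.7,0.1,0,0,0.114],[-7.1,25.7,0.1,0,0,0.114],[-7.1,25.7,0.1,0,0,0.114]]'; python3 held.py; python3 go.py 0.5737 -0.1489 0.025 88.7
```

```text
time: 38.6
eef_pos: [0.5707, -0.1475, 0.1308]
tcp_rot: [0.012, 1.0, -0.0, -0.0]
contact_force: [-0.1, -0.5, -1.0]
opening: 0.555
finger_force: 62.3
tcp [ 0.5707 -0.1475  0.1308] top z 0.13719064733000388 slope [0.008 0.013]
all (array([ 570.9, -143.5]), array([101.8,  57.5]), -1.5) front part (array([ 536.5, -146.1]), array([50.5, 33.3]), 89.0)
centre est [ 536.6 -120.8]
[-0.3  -0.11 10.59] [-0.    -0.    -0.002]
[ 0.5707 -0.1477  0.1309] [-0.43  0.2   1.87 -0.    1.07 -1.97]
```

```bash
python3 go.py 0.5745 -0.1498 0.024 88.7; python3 -m crank '[[-0.38,-0.2,3,0,0,0],[-0.38,-0.2,6,0,0,0],[-0.38,-0.2,8.5,0,0,0],[-0.38,-0.2,9.6,0,0,0],[-0.38,-0.2,10.2,0,0,0],[-0.38,-0.2,10.6,0,0,0],[-0.38,-0.2,10.7,0,0,0],[-0.38,-0.2,10.7,0,0,0],[-0.38,-0.2,10.7,0,0,0]]'; python3 go.py 0.5745 -0.1498 0.024 88.7
```

```text
[-0.39 -0.2  10.69] [-0.    -0.    -0.002]
[ 0.5707 -0.1477  0.1309] [-0.43  0.2   1.87 -0.    1.07 -1.97]
time: 39.55
eef_pos: [0.5754, -0.1484, 0.0252]
tcp_rot: [0.011, 1.0, -0.0, 0.001]
contact_force: [0.3, 0.3, -1.9]
opening: 0.557
finger_force: 62.2
[ 0.09 -0.14  0.12] [-0.001  0.002  0.   ]
[ 0.5754 -0.1484  0.0252] [-0.42  0.36  1.9  -0.    0.88 -1.97]
```

```bash
python3 -m crank '[[0.05,-0.1,0.1,0,0,0],[0.05,-0.1,0.1,0,0,0]]'; python3 -m crank '[[0,0,0,0,0,0],[0,0,0,0,0,0],[0,0,0,0,0,0],[0,0,-3,0,0,0],[0,0,-7,0,0,0],[0,0,-12,0,0,0],[0,0,-17,0,0,0],[0,0,-20,0,0,0],[0,0,-20,0,0,0]]' 0.72; python3 - <<'E'
from pl import *
im,d,i=shot('wrist','p7.png'); P=full(d,i); plates(im,P,i,.0285); outlines(im,i)
E
```

```text
time: 39.75
eef_pos: [0.5742, -0.1492, 0.0234]
tcp_rot: [0.011, 1.0, -0.0, 0.0]
contact_force: [0.4, -0.5, -0.6]
opening: 0.559
finger_force: 62.3
time: 40.65
eef_pos: [0.5773, -0.1504, 0.2306]
tcp_rot: [0.011, 1.0, -0.003, 0.006]
contact_force: [1.2, -0.5, 0.2]
opening: 0.718
finger_force: 0.0
plate [319. 197.] (array([ 572.7, -147.9]), array([99.1, 49.8]), -1.2) z 0.027296242315415387
plate [533. 198.] (array([577.3,  48.1]), array([98. , 49.8]), -1.1) z 0.023255029568850727
outline (array([ 574.7, -148.9]), array([109.4,  55.1]), -1.2)
outline (array([576.3, -49.2]), array([108.2,  55.6]), -1.2)
outline (array([578.5,  53.6]), array([108. ,  61.3]), -1.2)
```

Plate B is within 1.5 mm of its station. Now I press it.

```bash
python3 -m crank '[[0.3,0.2,5,0,0,0],[0.3,0.2,10,0,0,0],[0.3,0.2,14,0,0,0],[0.3,0.2,16,0,0,0],[0.3,0.2,17.5,0,0,0],[0.3,0.2,17.5,0,0,0],[0.3,0.2,17.5,0,0,0]]' 0; python3 go.py 0.5727 -0.1479 0.05 88.8
```

```text
time: 41.4
eef_pos: [0.5714, -0.1472, 0.0483]
tcp_rot: [0.011, 1.0, -0.0, 0.0]
contact_force: [-0.7, 0.1, 0.2]
opening: -0.001
finger_force: 0.0
[-0.13 -0.07 -0.17] [-0.     0.    -0.002]
[ 0.5714 -0.1472  0.0483] [-0.42  0.32  1.9  -0.    0.92 -1.97]
```

```bash
python3 -m crank '[[-3.9,1.8,0,0,0,0],[-3.9,1.8,0,0,0,0],[-3.9,1.8,1.5,0,0,0],[-3.9,1.8,2.2,0,0,0],[-3.9,1.8,2.6,0,0,0],[-3.9,1.8,2.9,0,0,0],[-3.9,1.8,3.0,0,0,0],[-3.9,1.8,3.0,0,0,0]]';  python3 -m crank '[[0,0,-2,0,0,0],[0,-3.7,-2,0,0,0],[0,-3.7,-2,0,0,0],[0,-3.7,-1,0,0,0],[0,-3.7,-0.4,0,0,0],[0,-3.7,0,0,0,0],[0,-3.7,0,0,0,0]]'; python3 -m crank '[[0,0,-2,0,0,0],[4,0,-2,0,0,0],[7.6,0,-2,0,0,0],[7.6,0,-2,0,0,0],[7.6,0,-1,0,0,0],[7.6,0,-0.4,0,0,0],[7.6,0,0,0,0,0],[7.6,0,0,0,0,0]]';  python3 -m crank '[[0,0,-2,0,0,0],[0,3.7,-2,0,0,0],[0,3.7,-2,0,0,0],[0,3.7,-1,0,0,0],[0,3.7,-0.4,0,0,0],[0,3.7,0,0,0,0],[0,3.7,0,0,0,0]]'
```

```text
time: 42.2
eef_pos: [0.6112, -0.1302, 0.0242]
tcp_rot: [0.012, 1.0, 0.0, -0.001]
contact_force: [-10.4, 5.5, 28.5]
opening: -0.002
finger_force: 13.9
time: 42.9
eef_pos: [0.6092, -0.1678, 0.0241]
tcp_rot: [0.01, 1.0, -0.001, -0.003]
contact_force: [-15.9, 0.4, 33.5]
opening: 0.003
finger_force: 16.7
time: 43.7
eef_pos: [0.5336, -0.1647, 0.0238]
tcp_rot: [0.01, 1.0, 0.002, -0.005]
contact_force: [-21.8, 7.7, 43.6]
opening: 0.004
finger_force: 21.5
time: 44.4
eef_pos: [0.5355, -0.1282, 0.0238]
tcp_rot: [0.011, 1.0, 0.002, -0.003]
contact_force: [-15.6, 8.2, 42.0]
opening: -0.001
finger_force: 21.0
```

```bash
python3 -m crank '[[0,0,-4,0,0,0],[0,0,-9,0,0,0],[-2,5,-14,0,0,0],[-2,10,-19,0,0,0],[-2,14,-24,0,0,0],[-2,14,-27,0,0,0],[-2,14,-27,0,0,0]]'; python3 -m crank '[[0,0,0,0,0,0],[0,0,0,0,0,0]]'; python3 - <<'E'
from pl import *
im,d,i=shot('wrist','p8.png'); P=full(d,i); plates(im,P,i,.024); outlines(im,i)
for x,y in((.578,.051),(.5735,-.148)):
    m=(np.abs(P[...,0]-x)<.042)&(np.abs(P[...,1]-y)<.019)&(np.abs(P[...,2]-.024)<.01); p=P[m]; print('plane',np.round(np.linalg.lstsq(np.c_[p[:,0]-x,p[:,1]-y,np.ones(len(p))],p[:,2],rcond=None)[0],4))
m=(np.abs(P[...,0]-.576)<.045)&(np.abs(P[...,1]+.049)<.02); print('slab',np.nanmedian(P[m][:,2]))
E
```

```text
time: 45.1
eef_pos: [0.5592, 0.0122, 0.2903]
tcp_rot: [0.011, 1.0, -0.0, 0.001]
contact_force: [0.5, 0.0, -0.1]
opening: -0.003
finger_force: 0.0
time: 45.3
eef_pos: [0.5583, 0.0109, 0.2873]
tcp_rot: [0.011, 1.0, -0.0, -0.0]
contact_force: [0.2, -0.2, -0.9]
opening: 0.0
finger_force: 0.0
plate [171. 209.] (array([ 572.5, -146.9]), array([99.5, 51.6]), -1.3) z 0.022677913401812244
plate [353. 210.] (array([578.1,  52. ]), array([99.8, 50.2]), -1.3) z 0.023020473980371492
outline (array([ 574.4, -149.3]), array([106.9,  57.1]), -1.2)
outline (array([576.6, -48.9]), array([107. ,  55.8]), -1.3)
outline (array([578.8,  51. ]), array([107. ,  55.8]), -1.3)
plane [0.0018 0.0061 0.0231]
plane [ 0.002  -0.0001  0.0228]
slab 0.360165977048993
```

View pics/p8.png

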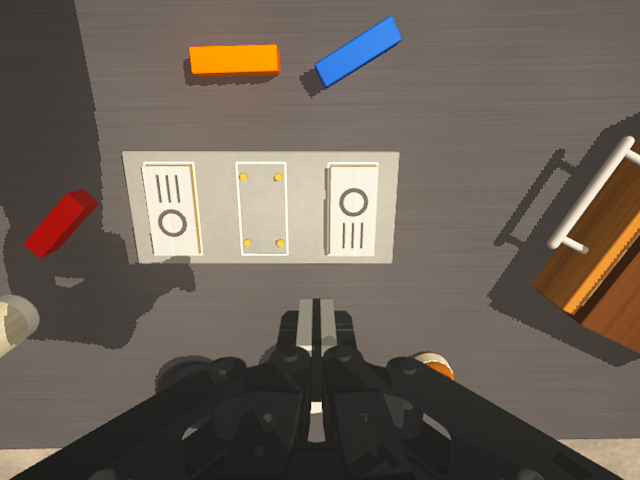

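Both plates lie inside their outlines at (171,209) and (353,210), flat on the slab. The drawer at right is shut, and the robot touches nothing.

```bash
python3 -c "
from plant import ctrl
print(ctrl.sign_off())"
```

```text
the job is handed in; nothing more can be done
None
```

I've handed the job in: all three bars are in the shut drawer, and both plates are pressed flat, within about 3 mm of the centres of their own stations; sign-off returned no verdict.

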